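Gauge the guide sleeves, sort them and cap the gauge pin

TASK

Try the steel sleeves on the gauge pin one at a time, in the order of their colour bands - yellow, blue, green, then black if there is one - pushing each straight down until it is fully home on the base or stops at the tapered tip. After each try, stand the sleeve upright in the blue tray if it went home, or in the red tray if it stopped at the tip. When all are sorted, turn the orange dust cover mouth down and set it over the pin, standing flat on the gauge base, and leave the actuator, the oil bottle and any screwdriver where they are.

Things in the scene. Friction and masses are not known exactly. Their poses are not given: they have to be found in the camera images.
- sleeve_yellow_1: Steel sleeve, 40 mm outside, 34 mm tall, 120 g, bored through, upper 12 mm painted yellow; starts standing on the bench, paint up. Origin: centre of its lower end; z up its axis. Exactly one of sleeve_yellow_1 and _2 is present (other: None). Bore 24 mm (goes home) or 17 mm (stops about 4 mm below the pin's top); its colour does not tell which.
- sleeve_yellow_2: Steel sleeve, 40 mm outside, 34 mm tall, 120 g, bored through, upper 12 mm painted yellow; starts standing on the bench, paint up. Origin: centre of its lower end; z up its axis. Exactly one of sleeve_yellow_1 and _2 is present (other: None). Bore 24 mm (goes home) or 17 mm (stops about 4 mm below the pin's top); its colour does not tell which.
- sleeve_blue_1: Steel sleeve, 40 mm outside, 34 mm tall, 120 g, bored through, upper 12 mm painted blue; starts standing on the bench, paint up. Origin: centre of its lower end; z up its axis. Exactly one of sleeve_blue_1 and _2 is present (other: None). Bore 24 mm (goes home) or 17 mm (stops about 4 mm below the pin's top); its colour does not tell which.
- sleeve_blue_2: Steel sleeve, 40 mm outside, 34 mm tall, 120 g, bored through, upper 12 mm painted blue; starts standing on the bench, paint up. Origin: centre of its lower end; z up its axis. Exactly one of sleeve_blue_1 and _2 is present (other: None). Bore 24 mm (goes home) or 17 mm (stops about 4 mm below the pin's top); its colour does not tell which.
- sleeve_green_1: Steel sleeve, 40 mm outside, 34 mm tall, 120 g, bored through, upper 12 mm painted green; starts standing on the bench, paint up. Origin: centre of its lower end; z up its axis. Exactly one of sleeve_green_1 and _2 is present (other: None). Bore 24 mm (goes home) or 17 mm (stops about 4 mm below the pin's top); its colour does not tell which.
- sleeve_green_2: Steel sleeve, 40 mm outside, 34 mm tall, 120 g, bored through, upper 12 mm painted green; starts standing on the bench, paint up. Origin: centre of its lower end; z up its axis. Exactly one of sleeve_green_1 and _2 is present (other: None). Bore 24 mm (goes home) or 17 mm (stops about 4 mm below the pin's top); its colour does not tell which.
- sleeve_black_1: Steel sleeve, 40 mm outside, 34 mm tall, 120 g, bored through, upper 12 mm painted black; starts standing on the bench, paint up. Origin: centre of its lower end; z up its axis. At most one of sleeve_black_1 and _2 is present (other: None). Bore 24 mm (goes home) or 17 mm (stops about 4 mm below the pin's top); its colour does not tell which.
- sleeve_black_2: Steel sleeve, 40 mm outside, 34 mm tall, 120 g, bored through, upper 12 mm painted black; starts standing on the bench, paint up. Origin: centre of its lower end; z up its axis. At most one of sleeve_black_1 and _2 is present (other: None). Bore 24 mm (goes home) or 17 mm (stops about 4 mm below the pin's top); its colour does not tell which.
- gauge: Fixed fit gauge: dark round base 90 mm across and 12 mm thick with a bright steel pin of 20 mm diameter standing on its centre; the pin rises 50 mm above the base, its top 6 mm tapering from 20 to 12 mm diameter. Origin: centre of the base's underside.
- gauge_seat (a point): Centre of the top face of the gauge base, at the foot of the pin, 12 mm above the bench; a sleeve is home when its lower end is here.
- gauge_tip (a point): Top of the gauge pin, on its axis, 62 mm above the bench.
- cover: Orange dust cover: square hollow cup, 48 x 48 mm outside, 60 mm long, 4 mm walls (inside 40 x 40 x 56 mm), closed at one end. Lies on one flat side at the start with its mouth turned away from the robot (within about 30 degrees). Origin: centre of the outside of its closed end; z runs along its axis from the closed end to the mouth. About 90 g.
- cover_mouth (a point): Centre of the cover's open mouth, in the plane of its rim.
- pass_tray: Blue plastic tray for the sleeves that go home, fixed, 210 mm (its x) by 110 mm (its y), 30 mm high, walls and floor 5 mm thick. Origin: centre of its underside. The two trays may swap places.
- pass_tray_in (a point): Centre of the blue tray's inner floor, 5 mm above the bench; axes as the tray.
- reject_tray: Red plastic tray for the sleeves that stop at the tip, fixed, 210 mm (its x) by 110 mm (its y), 30 mm high, walls and floor 5 mm thick. Origin: centre of its underside. The two trays may swap places.
- reject_tray_in (a point): Centre of the red tray's inner floor, 5 mm above the bench; axes as the tray.
- actuator: Bystander: grey valve actuator with four steel rods to a dark end plate, about 190 x 90 x 120 mm, origin at its underside below the grey housing. Leave alone.
- oil_bottle: Bystander: amber oil bottle, 60 mm across, 130 mm tall, origin at its underside. Leave alone.
- screwdriver: Bystander: screwdriver with a red handle lying on the bench, in some starts only (else None), origin near its middle. Leave alone.

How it is judged:
By the outcome, as a careful person would: the job done as asked, in the order asked, and still so for the second after the job is handed in, with the robot touching nothing.
Of sleeve_yellow_1, sleeve_yellow_2 only 1 to 1 are there at a start; the rules pass over those that are not, and their reading is None.
Of sleeve_blue_1, sleeve_blue_2 only 1 to 1 are there at a start; the rules pass over those that are not, and their reading is None.
Of sleeve_green_1, sleeve_green_2 only 1 to 1 are there at a start; the rules pass over those that are not, and their reading is None.
Of sleeve_black_1, sleeve_black_2, screwdriver only 1 to 1 are there at a start; the rules pass over those that are not, and their reading is None.
At some moment in a run one of sleeve_yellow_1, sleeve_yellow_2, sleeve_blue_1, sleeve_blue_2, sleeve_green_1, sleeve_green_2, sleeve_black_1, sleeve_black_2, cover may be knocked a few centimetres aside while the robot is not near it.
It also fails if it takes over 210 s, if anything falls off the work surface, if the arm or the gripper's body presses on something with over 40 N, if the wrist force passes 120 N, or if a joint passes its speed limit or range.

ROBOT

A 6-joint arm with a two-finger parallel gripper is mounted at the origin on the work surface. World frame = base frame: x ahead of the robot, y to its left, z up, the work surface at z = 0. Lengths are in m, angles in degrees, forces in N, time in s.
With the tool pointing down it reaches from about 0.375 to 0.9 m from the base axis. Payload 3.1 kg.
Tool frame: the origin (TCP) lies on the centre line of the jaws, within the pads' length; the fingertips stand 19 mm ahead of it and the grasp point (between the pads) is the TCP (tips_ahead is the distance from the TCP to the fingertips, in m); z points along the fingers, y is the line along which they close (so a half turn about z gives the same grasp; the last joint's range is limited). The gripper opens to 87 mm and grips with 3 to 60 N. Pads are 19 mm wide; open, the fingers measure 117 mm over their backs; the gripper's body (75 mm by 190 mm) begins 51 mm behind the grasp point.
Start: joints at [-73.482, 30.224, 82.088, -0, 67.689, -10.227], TCP at [0.281, -0.558, 0.21] pointing down, gripper open.
Joint ranges: [-176.69, 176.69], [-43.24, 126.21], [12.49, 139.97], [-82, 262], [0, 151.66], [-163.58, 163.58]. Speed limits (degrees/s): [159.86, 159.86, 180, 180, 180, 180].

INTERFACE

Orientations are given as a 3x3 rotation matrix whose columns are the frame's x, y, z axes.
In Python, from rig import read_state, capture, hand_in, trace, landmark_of, tips_ahead gives the robot as it stands.
- The arm moves only by the shell command python3 -m jog 'ROWS'. ROWS is JSON, a list of rows, each an object of numbers: "tx", "ty", "tz": the shift along the tool's x, y, z in cm; "roll": the turn about the tool's z in rad; "jaw": the opening, from 0 (shut) to 1 (fully open). A call has 1 to 8 rows; each row shifts and turns the commanded pose from where the row before left it, along the tool's axes as they then stand; what a row does not reach is not made up. A row lasts 1/10 s, in which the tool goes at most 50 mm and 8.59 degrees, less where a joint would pass 70% of its speed; a pose out of reach is approached as far as the arm can. A call with a gripper value outside its range is refused whole. The fingers move at their own pace and stop on an object; the grip force is fixed at half the most. Time passes only in rows, so rows that do not move let the fingers close. It gives the time, the measured TCP pose, the force, the opening and the grip force at its end, in the units of the state.
- read_state(): the state, without advancing time (a new reading comes with each control period).
- capture(name): name is "side" or "top"; returns a dict with "img" (420x560x3 uint8, red, green, blue), "vertical_fov" (degrees; the focal length in pixels is half the picture's height over the tangent of half this angle, whatever the lens; pixels are square), "cx", "cy" (the principal point, pixels), "cam_to_world" (4x4, takes a point from camera to world coordinates). Camera axes: x right, y up, looking along -z (the intrinsics and any distortion apply to the point x, -y, -z); pixel columns grow to the right and rows downward; lengths in m; the calibration is good to about 2 mm. A picture is of the moment at which its call begins. There is no depth.
- hand_in(): hands the job in; it is judged then, once.
Trained networks look in the newest picture that a camera, given by its name, has taken for a name from the list of things; names that differ only in an ending like _2 or _b are one class to them, and where a whole thing is asked for, a point or a joint stands for the part that bears it (a point fixed in the world has none). Each returns a list of dicts, best first, with "p" (0 to 1); they miss things now and then, are a little off and sometimes report something else, mostly with a low value. They report only what shows in the picture. A call takes as long as a camera call.
- trace(camera, thing): "pixels" (420x560 bool, what is visible of it) and "bbox" ([left, top, width, height] in pixels, round what is visible of it).
- landmark_of(camera, thing): "point" ([row, column] in pixels: a listed point, or the origin of a listed thing).
The state is a dict: "time_s": time; "joint_positions": joint angles; "qvel": joint speeds; "tau": joint torques, N m; "position": TCP position; "tcp_rot": TCP orientation; "force": force on the tool from outside, world axes, zero at the start; "moment": the same for the moment, N m; "opening": opening from 0.0 (shut) to 1.0 (fully open); "grasp_force": force on a finger pad.
Only numpy, scipy, OpenCV 4.12 (cv2) and the standard library are available. Lean on these libraries where they do the work, as an engineer would, in place of code of your own. Each camera call takes 0.05 s, during which the arm holds its last target. There are 200 camera calls.

## Working session

There is one attempt and no reset: what is moved stays moved. The work goes in short steps, Python scripts to look and compute and a shell command to move; the robot and the scene stay as the last step left them, time stands still between calls to the robot, and variables do not carry over. Pictures are saved under pics/ and viewed, at most 14 in all, crops included, and the job is handed in when it is done.

```bash
ls; mkdir -p pics; cat > h.py <<'E'
import numpy as np, cv2
from rig import read_state, capture, hand_in, trace, landmark_of, tips_ahead
def ray(c,px):
    f=210/np.tan(np.radians(c['vertical_fov'])/2)
    r,k=px; d=np.array([(k-c['cx'])/f,-(r-c['cy'])/f,-1.])
    M=np.array(c['cam_to_world']); return M[:3,3],M[:3,:3]@d
def atz(c,px,z):
    o,d=ray(c,px); return o+d*(z-o[2])/d[2]
def proj(c,p):
    f=210/np.tan(np.radians(c['vertical_fov'])/2)
    q=np.linalg.inv(np.array(c['cam_to_world']))@np.append(p,1)
    return (c['cy']-f*q[1]/-q[2], c['cx']+f*q[0]/-q[2])
def save(c,n): cv2.imwrite('pics/'+n+'.png',cv2.cvtColor(c['img'],cv2.COLOR_RGB2BGR))
E
python3 - <<'E'
from h import *
np.set_printoptions(precision=4,suppress=True)
for n in('top','side'):
    c=capture(n);save(c,n+'0')
    print(n,{k:(np.array(v) if k=='cam_to_world' else v) for k,v in c.items() if k!='img'})
    for t,z in [('sleeve_yellow_1',0),('sleeve_blue_1',0),('sleeve_green_1',0),('sleeve_black_1',0),('gauge',0),('gauge_tip',.062),('gauge_seat',.012),('cover',.024),('cover_mouth',.024),('pass_tray_in',.005),('reject_tray_in',.005),('actuator',0),('oil_bottle',0),('screwdriver',0)]:
        for l in landmark_of(n,t)[:2]:
            print(t,round(l['p'],2),np.array(l['point']).round(1),atz(c,l['point'],z))
s=read_state();print(s['tcp_rot'],s['position'],s['force'],tips_ahead)
E
```

```text
pics
top {'vertical_fov': 53.08638201821489, 'cx': 283.2730558188568, 'cy': 211.69592781295214, 'cam_to_world': array([[-0.0066,  0.9942, -0.1078,  0.4988],
       [-0.9996, -0.0035,  0.0283, -0.0219],
       [ 0.0277,  0.1079,  0.9938,  1.0434],
       [ 0.    ,  0.    ,  0.    ,  1.    ]])}
sleeve_yellow_1 0.62 [230.4 325.1] [ 0.5647 -0.1555  0.    ]
sleeve_yellow_1 0.22 [266.3 390.7] [ 0.4748 -0.3172  0.    ]
sleeve_blue_1 0.6 [266.6 392.1] [ 0.4741 -0.3207  0.    ]
sleeve_green_1 0.81 [260.  355.7] [ 0.4909 -0.2303  0.    ]
gauge 0.91 [261.6 245.9] [0.4888 0.0412 0.    ]
gauge_tip 0.72 [259.6 245.4] [0.494  0.0386 0.062 ]
gauge_seat 0.76 [258.2 248.7] [0.4971 0.0337 0.012 ]
cover 0.82 [215.8 262.4] [0.5995 0.     0.024 ]
cover_mouth 0.91 [188.8 272.3] [ 0.666  -0.0243  0.024 ]
cover_mouth 0.45 [260.9 357.7] [ 0.4889 -0.2303  0.024 ]
pass_tray_in 0.85 [258.7 125.1] [0.4979 0.3339 0.005 ]
actuator 0.87 [160.6 349.4] [ 0.742  -0.2206  0.    ]
oil_bottle 0.76 [164.9 178.1] [0.7311 0.2118 0.    ]
screwdriver 0.72 [151.4 253.7] [0.7658 0.0224 0.    ]
side {'vertical_fov': 56.4836420153
[... 674 characters left out ...]
 325.9] [0.5085 0.1878 0.    ]
gauge_tip 0.95 [243.7 344.8] [0.4927 0.0362 0.062 ]
gauge_seat 0.73 [263.9 341.3] [0.494  0.0449 0.012 ]
cover 0.59 [241.2 293. ] [0.6019 0.0117 0.024 ]
cover_mouth 0.76 [227.8 269.2] [ 0.6618 -0.0197  0.024 ]
pass_tray_in 0.9 [406.2 319. ] [0.5022 0.336  0.005 ]
reject_tray_in 0.81 [322.2 328.1] [0.5051 0.1857 0.005 ]
reject_tray_in 0.57 [261.8 341.2] [0.4945 0.0323 0.005 ]
actuator 0.65 [183.5 259.4] [ 0.7343 -0.2134  0.    ]
oil_bottle 0.74 [317.6 202.7] [0.7318 0.2197 0.    ]
screwdriver 0.67 [242.1 221.1] [0.7625 0.0233 0.    ]
[[ 0.893  0.45  -0.   ]
 [ 0.45  -0.893  0.   ]
 [ 0.    -0.    -1.   ]] [ 0.2813 -0.5581  0.2097] [-0.0243 -0.5476  0.4807] 0.019
```

View pics/top0.png

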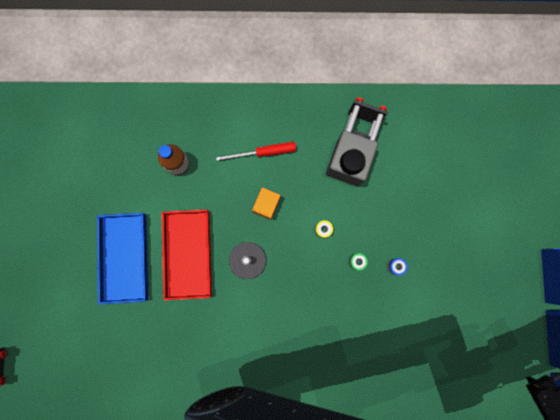

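View pics/side0.png

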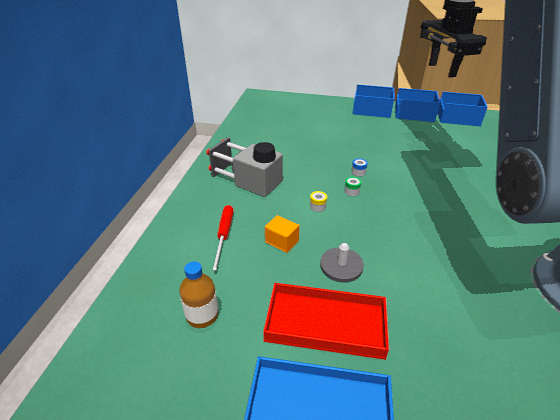

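Top picture: the blue tray is at about (258,122), the red tray at (255,187), the gauge at (261,247) and the orange cover at (203,266). The yellow, green and blue sleeves are at (229,324), (262,359) and (267,398). There is no black sleeve, and a screwdriver is present. The side picture agrees. The red tray, missed by the network from the top, is clear. Next I'll refine by silhouette fits in both cameras.

```bash
cat >> h.py <<'E'
from scipy.optimize import least_squares
def cyl(x,y,r,z0,z1):
    a=np.linspace(0,2*np.pi,60); return [np.array([x+r*np.cos(t),y+r*np.sin(t),z]) for z in(z0,z1) for t in a]
def box(x,y,yaw,L,W,z0,z1):
    c,s=np.cos(yaw),np.sin(yaw)
    return [np.array([x+c*u-s*v,y+s*u+c*v,z]) for u in(-L/2,L/2) for v in(-W/2,W/2) for z in(z0,z1)]
def hc(pts):
    h=cv2.convexHull(np.array(pts,np.float32)[:,None,::-1]); m=cv2.moments(h); return np.array([m['m10'],m['m01']])/m['m00']
def biggest(mask):
    n,l,st,_=cv2.connectedComponentsWithStats(mask.astype(np.uint8)); return l==1+np.argmax(st[1:,4])
def mh(mask): return hc(np.argwhere(biggest(mask)))
def fit(c,mask,pts,x0):
    t=mh(mask); return least_squares(lambda p:hc([proj(c,q) for q in pts(*p)])-t,x0,diff_step=1e-3).x
def hsv(c): return cv2.cvtColor(c['img'],cv2.COLOR_RGB2HSV)
COL={'yellow':(22,35),'blue':(105,130),'green':(50,80),'orange':(8,19)}
def near(c,p,R):  # pixel window round a world point
    r,k=proj(c,p); Y,X=np.mgrid[:420,:560]; return np.hypot(Y-r,X-k)<R
def sleeve(c,col,p,z0=0,R=22):  # paint band -> xy ; p rough xy
    H=hsv(c); a,b=COL[col]
    m=(H[...,0]>=a)&(H[...,0]<=b)&(H[...,1]>140)&(H[...,2]>(110 if col=='green' else 60))&near(c,[*p,z0+.03],R)
    return fit(c,m,lambda x,y:cyl(x,y,.02,z0+.022,z0+.034),p),int(biggest(m).sum())
def cover(c,p):
    H=hsv(c);m=(H[...,0]>=8)&(H[...,0]<=19)&(H[...,1]>150)&near(c,[*p,.024],40);m=biggest(m)
    def f(q):
        im=np.zeros((420,560),np.uint8); h=cv2.convexHull(np.array([proj(c,w) for w in box(*q,.06,.048,0,.048)],np.float32)[:,None,::-1])
        cv2.fillConvexPoly(im,np.round(h*16).astype(np.int32),1,shift=4); return (im.astype(bool)^m).sum()
    from scipy.optimize import differential_evolution as de
    r=de(f,[(p[0]-.03,p[0]+.03),(p[1]-.03,p[1]+.03),(-.7,.2)],seed=1,maxiter=60,tol=1e-6); return r.x,r.fun,m.sum()
E
python3 - <<'E'
from h import *
np.set_printoptions(precision=4,suppress=True)
for n in('top','side'):
    c=capture(n)
    for col,p in [('yellow',(.565,-.150)),('blue',(.475,-.327)),('green',(.49,-.237))]: print(n,col,sleeve(c,col,p))
    for t,f in [('gauge',lambda x,y:cyl(x,y,.045,0,.012)+cyl(x,y,.006,.06,.062)),('pass_tray',lambda x,y:box(x,y,0,.21,.11,0,.03)),('reject_tray',lambda x,y:box(x,y,0,.21,.11,0,.03))]:
        for r in trace(n,t)[:2]: print(n,t,round(r['p'],2),r['bbox'],fit(c,r['pixels'],f,(.5,.1)))
    print('cover',cover(c,(.632,-.008)))
E
```

```text
top yellow (array([ 0.5666, -0.1492]), 81)
top blue (array([ 0.4757, -0.327 ]), 90)
top green (array([ 0.488 , -0.2328]), 97)
top gauge 0.67 [230.3, 245.1, 38.2, 36.6] [0.4926 0.0374]
top pass_tray 0.9 [97.1, 213.8, 49.7, 91.1] [0.502  0.3361]
top pass_tray 0.74 [256.6, 187.1, 25.9, 32.0] [ 0.6325 -0.0093]
top reject_tray 0.63 [162.0, 207.9, 50.1, 91.5] [0.5089 0.1832]
cover (array([ 0.6298, -0.0088, -0.3991]), np.float64(39.0), np.int64(544))
side yellow (array([ 0.5686, -0.1486]), 114)
side blue (array([ 0.4778, -0.3224]), 67)
side green (array([ 0.4896, -0.2315]), 96)
side gauge 0.6 [319.3, 244.2, 43.0, 37.5] [0.4946 0.0395]
side pass_tray 0.88 [242.5, 356.1, 150.6, 63.9] [0.5121 0.3155]
side reject_tray 0.62 [262.0, 281.1, 123.5, 80.5] [0.5105 0.1853]
side reject_tray 0.19 [320.9, 243.2, 41.8, 40.0] [0.4977 0.0427]
cover (array([ 0.63  , -0.0053, -0.2315]), np.float64(465.0), np.int64(525))
```

```bash
python3 -m jog '[{"roll":0.117,"jaw":0.75},{"roll":0.117},{"roll":0.117},{"roll":0.1155},{"tx":2.6,"ty":-3.7},{"tx":2.6,"ty":-3.7},{"tx":2.6,"ty":-3.7},{"tx":2.6,"ty":-3.7}]'; python3 -m jog '[{"tx":2.6,"ty":-3.7},{"tx":2.6,"ty":-3.7},{"tx":2.6,"ty":-3.7},{"tx":2.6,"ty":-3.7},{"tx":2.6,"ty":-3.7},{"tx":2.6,"ty":-3.7},{"tx":2.6,"ty":-3.7},{}]'
```

```text
$[0]: bad value
$[0]: bad value
```

```bash
python3 -m jog '[{"tx":0,"ty":0,"tz":0,"roll":0.117,"jaw":0.75},{"tx":0,"ty":0,"tz":0,"roll":0.117,"jaw":0.75},{"tx":0,"ty":0,"tz":0,"roll":0.117,"jaw":0.75},{"tx":0,"ty":0,"tz":0,"roll":0.1155,"jaw":0.75},{"tx":2.6,"ty":-3.7,"tz":0,"roll":0,"jaw":0.75},{"tx":2.6,"ty":-3.7,"tz":0,"roll":0,"jaw":0.75}]'
```

```text
time_s: 2.5
position: [0.3332, -0.4843, 0.2096]
tcp_rot: [[1.0, -0.003, 0.0], [-0.003, -1.0, -0.0], [0.0, 0.0, -1.0]]
force: [0.9, -0.4, -0.1]
opening: 0.753
grasp_force: 0.0
```

```bash
python3 -m jog '[{"tx":2.6,"ty":-3.7,"tz":0,"roll":0,"jaw":0.75},{"tx":2.6,"ty":-3.7,"tz":0,"roll":0,"jaw":0.75},{"tx":2.6,"ty":-3.7,"tz":0,"roll":0,"jaw":0.75},{"tx":2.6,"ty":-3.7,"tz":0,"roll":0,"jaw":0.75},{"tx":2.6,"ty":-3.7,"tz":0,"roll":0,"jaw":0.75},{"tx":2.6,"ty":-3.7,"tz":0,"roll":0,"jaw":0.75},{"tx":2.6,"ty":-3.7,"tz":0,"roll":0,"jaw":0.75},{"tx":2.6,"ty":-3.7,"tz":0,"roll":0,"jaw":0.75}]'
python3 -m jog '[{"tx":2.6,"ty":-3.7,"tz":0,"roll":0,"jaw":0.75},{"tx":0,"ty":0,"tz":4,"roll":0,"jaw":0.75},{"tx":0,"ty":0,"tz":4,"roll":0,"jaw":0.75},{"tx":0,"ty":0,"tz":4,"roll":0,"jaw":0.75},{"tx":0,"ty":0,"tz":0,"roll":0,"jaw":0.75}]'
python3 - <<'E'
from h import *
for n in('top','side'):
    c=capture(n);save(c,n+'1')
    try: print(n,sleeve(c,'yellow',(.5675,-.149)))
    except Exception as e: print(e)
E
```

```text
time_s: 3.3
position: [0.5422, -0.1864, 0.21]
tcp_rot: [[1.0, 0.0, 0.0], [0.0, -1.0, -0.0], [0.0, 0.0, -1.0]]
force: [1.1, 0.4, 0.6]
opening: 0.745
grasp_force: 0.0
time_s: 3.8
position: [0.563, -0.1489, 0.0848]
tcp_rot: [[1.0, 0.001, -0.011], [0.001, -1.0, 0.005], [-0.011, -0.005, -1.0]]
force: [-1.4, 0.5, 0.1]
opening: 0.75
grasp_force: 0.0
attempt to get argmax of an empty sequence
side (array([ 0.56890089, -0.14868387]), 122)
```

View pics/side1.png

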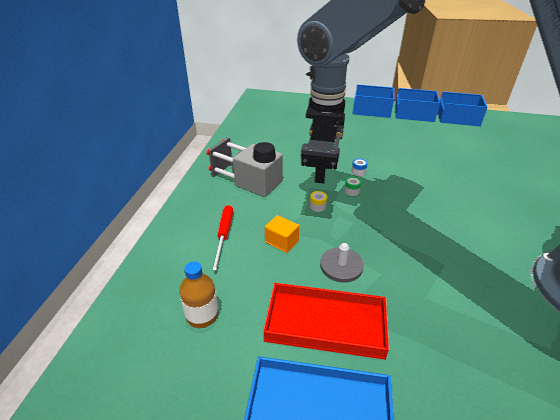

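Side view: gripper straight above the yellow sleeve at (201,318); the rest is unmoved. Descend and check before closing.

```bash
python3 -m jog '[{"tx":0,"ty":0,"tz":2.5,"roll":0,"jaw":0.75},{"tx":0,"ty":0,"tz":2.0,"roll":0,"jaw":0.75},{"tx":0,"ty":0,"tz":1.6,"roll":0,"jaw":0.75},{"tx":0,"ty":0,"tz":0,"roll":0,"jaw":0.75},{"tx":0,"ty":0,"tz":0,"roll":0,"jaw":0.75}]'
```

```text
time_s: 4.4
position: [0.5688, -0.1519, 0.0309]
tcp_rot: [[1.0, 0.0, 0.004], [0.0, -1.0, -0.002], [0.004, 0.002, -1.0]]
force: [0.1, 0.2, -0.7]
opening: 0.751
grasp_force: 0.0
```

```bash
python3 -m jog '[{"tx":0,"ty":-0.2,"tz":0.6,"roll":0,"jaw":0.75},{"tx":0,"ty":0,"tz":0,"roll":0,"jaw":0.75},{"tx":0,"ty":0,"tz":0,"roll":0,"jaw":0.2},{"tx":0,"ty":0,"tz":0,"roll":0,"jaw":0.2},{"tx":0,"ty":0,"tz":0,"roll":0,"jaw":0.2},{"tx":0,"ty":0,"tz":0,"roll":0,"jaw":0.2},{"tx":0,"ty":0,"tz":0,"roll":0,"jaw":0.2},{"tx":0,"ty":0,"tz":0,"roll":0,"jaw":0.2}]'
```

```text
time_s: 5.2
position: [0.5671, -0.149, 0.0227]
tcp_rot: [[1.0, 0.0, -0.0], [0.0, -1.0, 0.0], [-0.0, -0.0, -1.0]]
force: [0.5, -0.9, 0.5]
opening: 0.29
grasp_force: 0.0
```

```bash
python3 - <<'E'
from h import *
s=read_state();print(s['opening'],s['grasp_force'],s['position'])
c=capture('side')
r,k=map(int,proj(c,[.567,-.149,.02]))
t=capture('top'); r2,k2=map(int,proj(t,[.567,-.149,.02]))
a=cv2.resize(c['img'][r-45:r+45,k-45:k+45],(400,400));b=cv2.resize(t['img'][r2-45:r2+45,k2-45:k2+45],(400,400))
save({'img':np.hstack([a,b])},'g1')
E
```

```text
0.2903663150861688 0.0 [ 0.56714439 -0.14901561  0.02268954]
```

View pics/g1.png

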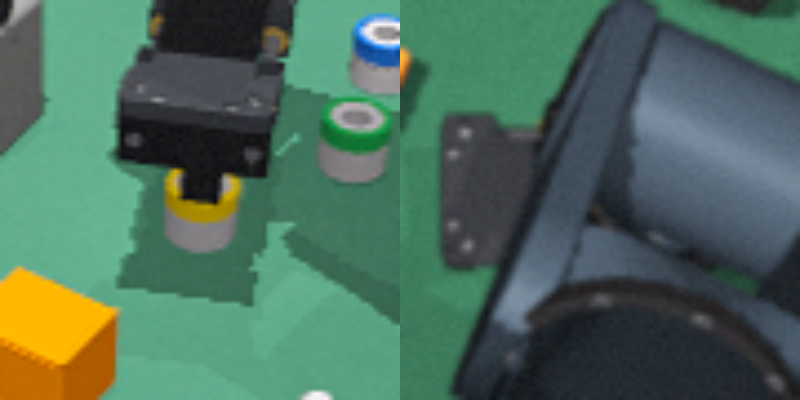

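Crop: a finger covers the bore and part of the yellow band, but an opening of 0.29 is too narrow for a 40 mm sleeve and there is no force. Let the fingers settle and check the geometry.

```bash
python3 -m jog '[{"tx":0,"ty":0,"tz":0,"roll":0,"jaw":0.2},{"tx":0,"ty":0,"tz":0,"roll":0,"jaw":0.2},{"tx":0,"ty":0,"tz":0,"roll":0,"jaw":0.2}]'; python3 - <<'E'
from h import *
c=capture('side'); r,k=map(int,proj(c,[.567,-.149,.02]))
print(r,k,proj(c,[.567,-.129,.004]),proj(c,[.567,-.129,.0]),proj(c,[.567,-.129,.034]),proj(c,[.567,-.149,.034]))
save({'img':cv2.resize(c['img'][r-25:r+25,k-25:k+25],(600,600),interpolation=cv2.INTER_NEAREST)},'g2')
E
```

```text
time_s: 5.6
position: [0.5671, -0.149, 0.0228]
tcp_rot: [[1.0, 0.0, -0.0], [0.0, -1.0, 0.0], [-0.0, -0.0, -1.0]]
force: [0.3, 0.7, -0.2]
opening: 0.203
grasp_force: 0.0
200 318 (np.float64(210.0649325451688), np.float64(317.1266226138281)) (np.float64(211.3237178449408), np.float64(317.02531020575407)) (np.float64(200.41195373488952), np.float64(317.9035355063872)) (np.float64(195.49077091431397), np.float64(318.97612727928384))
```

View pics/g2.png

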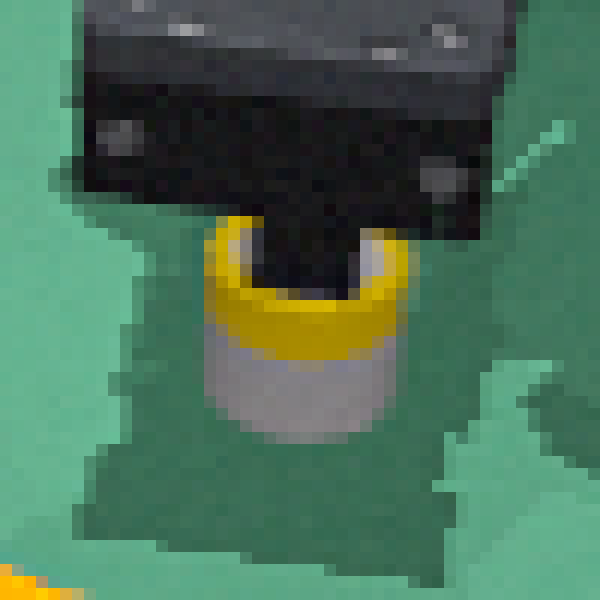

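Crop g2: the fingertip ends at about row 199.6, column 318, over the bore, so it may be above the sleeve. Compare the gripper's drawn position with the reported pose.

```bash
python3 - <<'E'
from h import *
c=capture('side')
for y in (-.149+.0087,-.149+.0237): print('tip y',y,[(z,round(proj(c,[.567,y,z])[0],1)) for z in(.004,.014,.024,.034,.044)])
for y in(-.054,-.09): print('body y',y,[(z,[round(float(v),1) for v in proj(c,[.567,y,z])]) for z in(.074,.09,.1,.11)])
s=read_state();print(s)
E
```

```text
tip y -0.14029999999999998 [(0.004, np.float64(207.2)), (0.014, np.float64(204.1)), (0.024, np.float64(200.9)), (0.034, np.float64(197.6)), (0.044, np.float64(194.3))]
tip y -0.1253 [(0.004, np.float64(211.0)), (0.014, np.float64(207.8)), (0.024, np.float64(204.6)), (0.034, np.float64(201.3)), (0.044, np.float64(198.0))]
body y -0.054 [(0.074, [206.6, 314.6]), (0.09, [200.8, 315.0]), (0.1, [197.2, 315.3]), (0.11, [193.5, 315.6])]
body y -0.09 [(0.074, [196.8, 316.8]), (0.09, [191.2, 317.2]), (0.1, [187.5, 317.5]), (0.11, [183.9, 317.8])]
{'time_s': 5.7, 'joint_positions': array([-2.56323720e+01,  4.24892380e+01,  9.53016824e+01, -1.92438323e-04,
        4.22119773e+01,  6.43523330e+01]), 'qvel': array([-0.0456077 ,  0.02226278, -0.02697965,  0.06162558, -0.01070312,
        0.02425885]), 'tau': array([-4.62032385e-04, -4.52750945e+01, -9.98758346e+00,  4.44657658e-02,
       -5.22834028e-02, -1.24318893e-05]), 'position': array([ 0.56714757, -0.14901042,  0.02274351]), 'tcp_rot': array([[ 9.99999963e-01,  2.69434183e-04, -4.65750460e-05],
       [ 2.69435107e-04, -9.99999964e-01,  1.98444531e-05],
       [-4.65696976e-05, -1.98570013e-05, -9.99999999e-01]]), 'force': array([-0.47548652, -0.7842779 , -0.85454468]), 'moment': array([0.02544788, 0.01274473, 0.05398974]), 'grasp_force': 0.0, 'opening': 0.19721595873153214}
```

The body outline (row 193 against an expected 206) says the tool is really about 3 cm higher than reported, or shifted in y. Check against the start pictures, where the fingers are in clear view.

```bash
python3 - <<'E'
from h import *
s=capture('side');t=capture('top')
a=cv2.imread('pics/side0.png');b=cv2.imread('pics/top0.png')
R=np.array([[.893,.45,0],[.45,-.893,0],[0,0,-1]]);p=np.array([.2813,-.5581,.2097])
for sg in(-1,1):
    q=p+R@[0,sg*.051,.019]
    print(q,proj(s,q),proj(t,q))
a=cv2.resize(a[0:100,410:510],(400,400),interpolation=cv2.INTER_NEAREST);b=cv2.resize(b[320:420,460:560],(400,400),interpolation=cv2.INTER_NEAREST)
cv2.imwrite('pics/st.png',np.hstack([a,b]))
E
```

```text
[ 0.25835  -0.512557  0.1907  ] (np.float64(87.70192718565575), np.float64(449.426094144806)) (np.float64(377.45114907538715), np.float64(519.0168125617234))
[ 0.30425  -0.603643  0.1907  ] (np.float64(74.81992568149857), np.float64(429.4741806983742)) (np.float64(353.0521950884405), np.float64(562.1763048196251))
```

View pics/st.png

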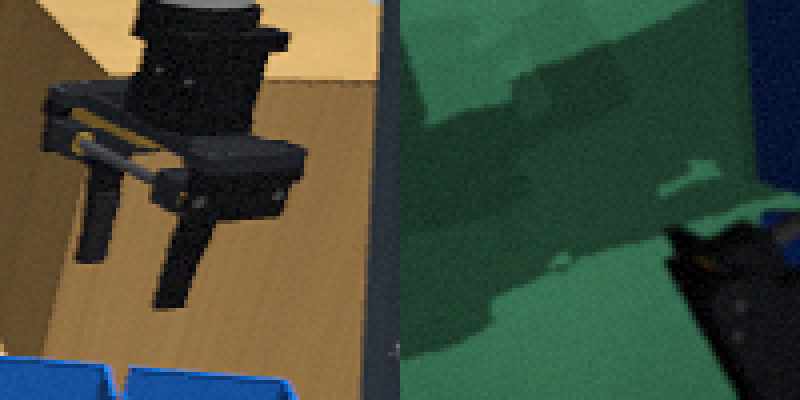

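Side start crop: the near tip is at px (77,452) against a predicted (88,449), so the tool really sits about 3 cm higher than the TCP reading implies. I'll correct for that. Open, go 3 cm deeper watching force, and look.

```bash
python3 -m jog '[{"tx":0,"ty":0,"tz":-1,"roll":0,"jaw":0.75},{"tx":0,"ty":0,"tz":0,"roll":0,"jaw":0.75},{"tx":0,"ty":0,"tz":0,"roll":0,"jaw":0.75},{"tx":0,"ty":0,"tz":0,"roll":0,"jaw":0.75},{"tx":0,"ty":0,"tz":0,"roll":0,"jaw":0.75},{"tx":0,"ty":0,"tz":0,"roll":0,"jaw":0.75},{"tx":0,"ty":0,"tz":0,"roll":0,"jaw":0.75},{"tx":0,"ty":0,"tz":1,"roll":0,"jaw":0.75}]'
python3 -m jog '[{"tx":0,"ty":0,"tz":0.5,"roll":0,"jaw":0.75},{"tx":0,"ty":0,"tz":0.5,"roll":0,"jaw":0.75},{"tx":0,"ty":0,"tz":0,"roll":0,"jaw":0.75},{"tx":0,"ty":0,"tz":0,"roll":0,"jaw":0.75}]'
python3 -m jog '[{"tx":0,"ty":0,"tz":0.5,"roll":0,"jaw":0.75},{"tx":0,"ty":0,"tz":0.5,"roll":0,"jaw":0.75},{"tx":0,"ty":0,"tz":0,"roll":0,"jaw":0.75},{"tx":0,"ty":0,"tz":0,"roll":0,"jaw":0.75}]'
python3 - <<'E'
from h import *
c=capture('side'); r,k=200,318
save({'img':cv2.resize(c['img'][r-25:r+25,k-25:k+25],(600,600),interpolation=cv2.INTER_NEAREST)},'g3')
E
```

```text
time_s: 6.6
position: [0.5683, -0.1495, 0.0234]
tcp_rot: [[1.0, 0.0, 0.003], [0.0, -1.0, -0.001], [0.003, 0.001, -1.0]]
force: [-0.2, 0.5, 0.2]
opening: 0.734
grasp_force: 0.0
time_s: 7.0
position: [0.567, -0.149, 0.0124]
tcp_rot: [[1.0, 0.0, -0.001], [0.0, -1.0, 0.0], [-0.001, -0.0, -1.0]]
force: [0.5, -0.7, -0.1]
opening: 0.748
grasp_force: 0.0
time_s: 7.4
position: [0.567, -0.1489, 0.0025]
tcp_rot: [[1.0, 0.0, -0.0], [0.0, -1.0, 0.0], [-0.0, -0.0, -1.0]]
force: [-0.4, -0.3, -0.7]
opening: 0.752
grasp_force: 0.0
```

View pics/g3.png

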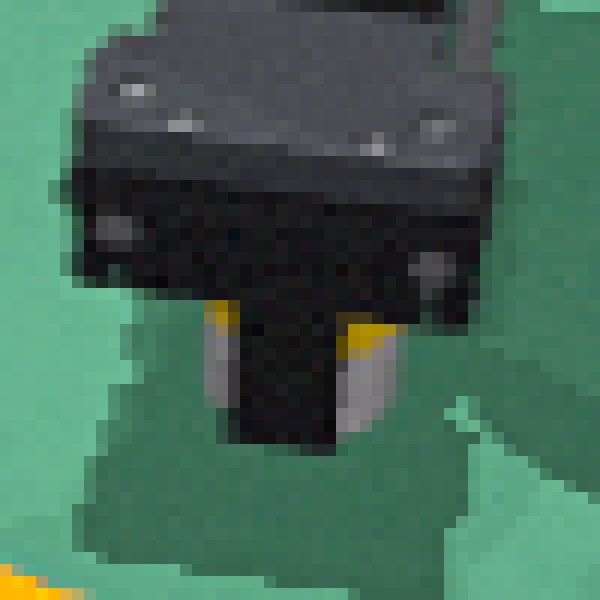

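Crop g3: the fingers straddle the yellow sleeve centrally (column ~317), tips at row ~212, which is about 19 mm above the bench. The real tool is about 35 mm above the reading. Lower 1.3 cm and grip.

```bash
python3 -m jog '[{"tx":0,"ty":0,"tz":0.7,"roll":0,"jaw":0.75},{"tx":0,"ty":0,"tz":0.6,"roll":0,"jaw":0.75},{"tx":0,"ty":0,"tz":0,"roll":0,"jaw":0.75},{"tx":0,"ty":0,"tz":0,"roll":0,"jaw":0.75}]'
python3 -m jog '[{"tx":0,"ty":0,"tz":0,"roll":0,"jaw":0.2},{"tx":0,"ty":0,"tz":0,"roll":0,"jaw":0.2},{"tx":0,"ty":0,"tz":0,"roll":0,"jaw":0.2},{"tx":0,"ty":0,"tz":0,"roll":0,"jaw":0.2},{"tx":0,"ty":0,"tz":0,"roll":0,"jaw":0.2},{"tx":0,"ty":0,"tz":0,"roll":0,"jaw":0.2}]'
```

```text
time_s: 7.85
position: [0.5669, -0.1489, -0.0107]
tcp_rot: [[1.0, 0.0, -0.001], [0.0, -1.0, 0.0], [-0.001, -0.0, -1.0]]
force: [-0.2, -0.2, -0.8]
opening: 0.754
grasp_force: 0.0
time_s: 8.45
position: [0.5672, -0.149, -0.0101]
tcp_rot: [[1.0, 0.0, 0.0], [0.0, -1.0, 0.0], [0.0, -0.0, -1.0]]
force: [0.0, 0.8, 0.4]
opening: 0.444
grasp_force: 30.0
```

```bash
python3 -m jog '[{"tx":0,"ty":0,"tz":-3,"roll":0,"jaw":0.2},{"tx":0,"ty":0,"tz":-3,"roll":0,"jaw":0.2},{"tx":0,"ty":0,"tz":-2.5,"roll":0,"jaw":0.2},{"tx":-1.2,"ty":-3.1,"tz":0,"roll":0,"jaw":0.2},{"tx":-1.2,"ty":-3.1,"tz":0,"roll":0,"jaw":0.2},{"tx":-1.2,"ty":-3.1,"tz":0,"roll":0,"jaw":0.2},{"tx":-1.2,"ty":-3.1,"tz":0,"roll":0,"jaw":0.2},{"tx":-1.2,"ty":-3.1,"tz":0,"roll":0,"jaw":0.2}]'
python3 -m jog '[{"tx":-1.3,"ty":-3.2,"tz":0,"roll":0,"jaw":0.2},{"tx":0,"ty":0,"tz":0,"roll":0,"jaw":0.2},{"tx":0,"ty":0,"tz":0,"roll":0,"jaw":0.2},{"tx":0,"ty":0,"tz":0,"roll":0,"jaw":0.2}]'
python3 - <<'E'
from h import *
z=read_state()['position'][2]+.0101
for n in('top','side'):
    c=capture(n)
    save({'img':c['img']},n+'2')
    try: print(n,z,sleeve(c,'yellow',(.4935,.0385),z))
    except Exception as e: print(n,e)
E
```

```text
time_s: 9.25
position: [0.5063, 0.0071, 0.0747]
tcp_rot: [[1.0, -0.0, -0.0], [-0.0, -1.0, 0.0], [-0.0, -0.0, -1.0]]
force: [0.7, 0.3, -1.2]
opening: 0.446
grasp_force: 30.0
time_s: 9.65
position: [0.4952, 0.0372, 0.0749]
tcp_rot: [[1.0, -0.0, 0.002], [-0.0, -1.0, -0.0], [0.002, 0.0, -1.0]]
force: [-0.4, -0.0, -1.2]
opening: 0.45
grasp_force: 30.0
top attempt to get argmax of an empty sequence
side attempt to get argmax of an empty sequence
```

View pics/side2.png

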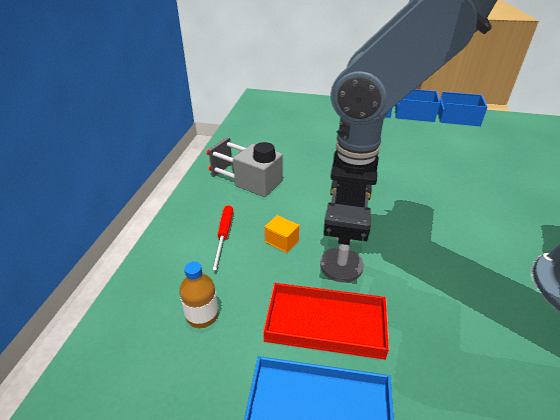

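Side view: the gripper is over the gauge and the sleeve is held at about (248,346) with its band hidden by the fingers. Zoom to judge the alignment.

```bash
python3 - <<'E'
from h import *
c=capture('side'); s=read_state(); print(s['position'])
for z in(.062,.085,.119): print(z,proj(c,[.4937,.0385,z]))
for p in([.4952,.0172,.085],[.4952,.0572,.085]): print(proj(c,p))
r,k=245,345
save({'img':cv2.resize(c['img'][r-25:r+25,k-25:k+25],(600,600),interpolation=cv2.INTER_NEAREST)},'g4')
E
```

```text
[0.49490177 0.03691299 0.07474   ]
0.062 (np.float64(244.41368983480314), np.float64(344.2132894007973))
0.085 (np.float64(235.9981082763461), np.float64(345.4456185670403))
0.119 (np.float64(222.9682664784185), np.float64(347.35363335693705))
(np.float64(228.76945537417174), np.float64(345.5106602642275))
(np.float64(242.39468368855307), np.float64(343.9194242404214))
```

View pics/g4.png

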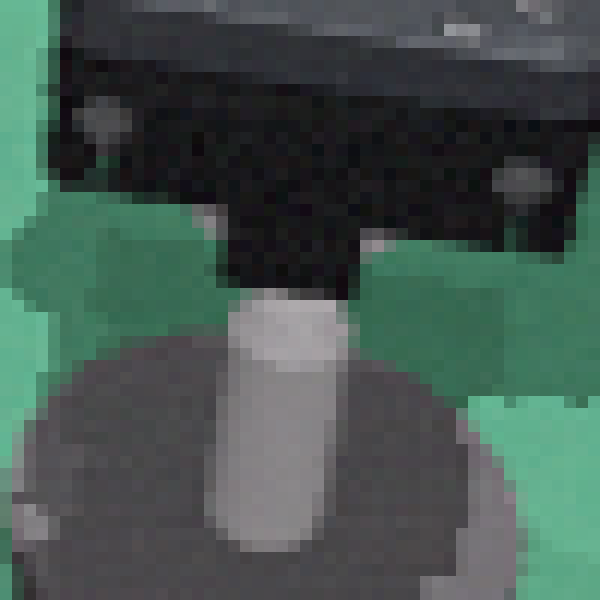

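Crop g4: pin top at column ~344.3, finger centre at column ~344, so they are aligned in x. Trim and lower towards the tip.

```bash
python3 -m jog '[{"tx":-0.12,"ty":-0.14,"tz":0.8,"roll":0,"jaw":0.2},{"tx":0,"ty":0,"tz":0.8,"roll":0,"jaw":0.2},{"tx":0,"ty":0,"tz":0.5,"roll":0,"jaw":0.2},{"tx":0,"ty":0,"tz":0.3,"roll":0,"jaw":0.2},{"tx":0,"ty":0,"tz":0,"roll":0,"jaw":0.2},{"tx":0,"ty":0,"tz":0,"roll":0,"jaw":0.2}]'; python3 -m jog '[{"tx":0,"ty":0,"tz":0.3,"roll":0,"jaw":0.2},{"tx":0,"ty":0,"tz":0,"roll":0,"jaw":0.2},{"tx":0,"ty":0,"tz":0,"roll":0,"jaw":0.2}]'; python3 -c "
from h import *
s=read_state();print(s['position'],s['force'],s['moment'])"
```

```text
time_s: 10.4
position: [0.4929, 0.0394, 0.0506]
tcp_rot: [[1.0, 0.0, -0.0], [0.0, -1.0, 0.0], [-0.0, -0.0, -1.0]]
force: [0.5, 0.9, -2.3]
opening: 0.444
grasp_force: 30.0
time_s: 10.7
position: [0.493, 0.0392, 0.0479]
tcp_rot: [[1.0, 0.001, 0.0], [0.001, -1.0, -0.0], [0.0, 0.0, -1.0]]
force: [-1.4, -0.9, -1.0]
opening: 0.45
grasp_force: 30.0
[0.49295589 0.03917014 0.04788839] [-1.38658396 -0.87837357 -0.96444675] [-0.29097927  0.12360688  0.05230783]
```

```bash
python3 -m jog '[{"tx":0.07,"ty":0.08,"tz":0.3,"roll":0,"jaw":0.2},{"tx":0,"ty":0,"tz":0,"roll":0,"jaw":0.2},{"tx":0,"ty":0,"tz":0,"roll":0,"jaw":0.2}]'; python3 -m jog '[{"tx":0,"ty":0,"tz":0.3,"roll":0,"jaw":0.2},{"tx":0,"ty":0,"tz":0,"roll":0,"jaw":0.2},{"tx":0,"ty":0,"tz":0,"roll":0,"jaw":0.2}]'
```

```text
time_s: 11.0
position: [0.4933, 0.0389, 0.0467]
tcp_rot: [[1.0, 0.0, 0.0], [0.0, -1.0, 0.0], [0.0, -0.0, -1.0]]
force: [-3.9, 0.1, 17.1]
opening: 0.442
grasp_force: 30.0
time_s: 11.3
position: [0.4942, 0.0388, 0.0453]
tcp_rot: [[1.0, 0.001, 0.003], [0.001, -1.0, -0.0], [0.003, 0.0, -1.0]]
force: [-4.9, 1.2, 30.2]
opening: 0.448
grasp_force: 30.0
```

```bash
python3 -m jog '[{"tx":0,"ty":0,"tz":-0.6,"roll":0,"jaw":0.2},{"tx":-0.15,"ty":0,"tz":0,"roll":0,"jaw":0.2},{"tx":0,"ty":0,"tz":0,"roll":0,"jaw":0.2}]'; python3 -m jog '[{"tx":0,"ty":0,"tz":0.3,"roll":0,"jaw":0.2},{"tx":0,"ty":0,"tz":0.2,"roll":0,"jaw":0.2},{"tx":0,"ty":0,"tz":0,"roll":0,"jaw":0.2},{"tx":0,"ty":0,"tz":0,"roll":0,"jaw":0.2}]'; python3 -m jog '[{"tx":-0.2,"ty":0,"tz":0,"roll":0,"jaw":0.2},{"tx":0,"ty":0,"tz":0,"roll":0,"jaw":0.2},{"tx":0,"ty":0,"tz":0,"roll":0,"jaw":0.2}]'
```

```text
time_s: 11.6
position: [0.4927, 0.0386, 0.0478]
tcp_rot: [[1.0, 0.0, 0.002], [0.0, -1.0, -0.0], [0.002, 0.0, -1.0]]
force: [1.2, 0.1, 1.3]
opening: 0.443
grasp_force: 29.8
time_s: 12.0
position: [0.494, 0.0387, 0.0454]
tcp_rot: [[1.0, 0.0, 0.005], [0.0, -1.0, -0.0], [0.005, 0.0, -1.0]]
force: [-2.6, 1.9, 27.5]
opening: 0.446
grasp_force: 29.9
time_s: 12.3
position: [0.494, 0.0386, 0.0455]
tcp_rot: [[1.0, -0.001, 0.009], [-0.001, -1.0, -0.0], [0.009, 0.0, -1.0]]
force: [-0.2, 2.8, 25.0]
opening: 0.446
grasp_force: 29.9
```

```bash
python3 -m jog '[{"tx":0.15,"ty":0,"tz":-0.6,"roll":0,"jaw":0.2},{"tx":0,"ty":-0.25,"tz":0,"roll":0,"jaw":0.2},{"tx":0,"ty":0,"tz":0,"roll":0,"jaw":0.2},{"tx":0,"ty":0,"tz":0.3,"roll":0,"jaw":0.2},{"tx":0,"ty":0,"tz":0.2,"roll":0,"jaw":0.2},{"tx":0,"ty":0,"tz":0,"roll":0,"jaw":0.2},{"tx":0,"ty":0,"tz":0,"roll":0,"jaw":0.2}]'; python3 -m jog '[{"tx":0,"ty":0,"tz":-0.6,"roll":0,"jaw":0.2},{"tx":0,"ty":0.5,"tz":0,"roll":0,"jaw":0.2},{"tx":0,"ty":0,"tz":0,"roll":0,"jaw":0.2},{"tx":0,"ty":0,"tz":0.3,"roll":0,"jaw":0.2},{"tx":0,"ty":0,"tz":0.2,"roll":0,"jaw":0.2},{"tx":0,"ty":0,"tz":0,"roll":0,"jaw":0.2},{"tx":0,"ty":0,"tz":0,"roll":0,"jaw":0.2}]'
```

```text
time_s: 13.0
position: [0.494, 0.0394, 0.0457]
tcp_rot: [[1.0, 0.002, 0.005], [0.002, -1.0, -0.003], [0.005, 0.003, -1.0]]
force: [-0.6, -7.3, 21.7]
opening: 0.445
grasp_force: 29.8
time_s: 13.7
position: [0.4936, 0.0378, 0.0463]
tcp_rot: [[1.0, -0.002, 0.005], [-0.002, -1.0, 0.002], [0.005, -0.002, -1.0]]
force: [1.3, 9.3, 18.8]
opening: 0.442
grasp_force: 29.9
```

Symmetric restoring forces, with the pin capturing the sleeve at (.4938,.0387) and the stop near 57 mm: the yellow sleeve stops at the tip, so it goes in the red tray.

```bash
python3 -m jog '[{"tx":0,"ty":-0.2,"tz":-1.5,"roll":0,"jaw":0.2},{"tx":0,"ty":0,"tz":-2,"roll":0,"jaw":0.2},{"tx":-1,"ty":-3.7,"tz":0,"roll":0,"jaw":0.2},{"tx":-1,"ty":-3.7,"tz":0,"roll":0,"jaw":0.2},{"tx":-1,"ty":-3.7,"tz":0,"roll":0,"jaw":0.2},{"tx":-1,"ty":-3.7,"tz":0,"roll":0,"jaw":0.2},{"tx":0,"ty":0,"tz":3,"roll":0,"jaw":0.2},{"tx":0,"ty":0,"tz":1.5,"roll":0,"jaw":0.2}]'; python3 -m jog '[{"tx":0,"ty":0,"tz":1.5,"roll":0,"jaw":0.2},{"tx":0,"ty":0,"tz":1.0,"roll":0,"jaw":0.2},{"tx":0,"ty":0,"tz":0,"roll":0,"jaw":0.2},{"tx":0,"ty":0,"tz":0,"roll":0,"jaw":0.2}]'
```

```text
time_s: 14.5
position: [0.4487, 0.187, 0.0326]
tcp_rot: [[1.0, 0.004, -0.005], [0.004, -1.0, -0.001], [-0.005, 0.001, -1.0]]
force: [-0.4, 0.0, -0.9]
opening: 0.446
grasp_force: 29.8
time_s: 14.9
position: [0.4511, 0.1858, 0.0093]
tcp_rot: [[1.0, 0.0, -0.002], [0.0, -1.0, -0.0], [-0.002, 0.0, -1.0]]
force: [0.3, -0.1, -1.3]
opening: 0.442
grasp_force: 29.8
```

```bash
python3 -m jog '[{"tx":0,"ty":0,"tz":0.8,"roll":0,"jaw":0.2},{"tx":0,"ty":0,"tz":0.3,"roll":0,"jaw":0.2},{"tx":0,"ty":0,"tz":0,"roll":0,"jaw":0.2},{"tx":0,"ty":0,"tz":0,"roll":0,"jaw":0.2}]';python3 -m jog '[{"tx":0,"ty":0,"tz":0.2,"roll":0,"jaw":0.2},{"tx":0,"ty":0,"tz":0,"roll":0,"jaw":0.2},{"tx":0,"ty":0,"tz":0,"roll":0,"jaw":0.2}]';python3 -m jog '[{"tx":0,"ty":0,"tz":0.2,"roll":0,"jaw":0.2},{"tx":0,"ty":0,"tz":0,"roll":0,"jaw":0.2},{"tx":0,"ty":0,"tz":0,"roll":0,"jaw":0.2}]'
```

```text
time_s: 15.3
position: [0.4516, 0.186, -0.0011]
tcp_rot: [[1.0, 0.0, 0.0], [0.0, -1.0, 0.0], [0.0, -0.0, -1.0]]
force: [-0.4, 0.1, -1.3]
opening: 0.444
grasp_force: 29.8
time_s: 15.6
position: [0.4516, 0.186, -0.0032]
tcp_rot: [[1.0, 0.0, 0.0], [0.0, -1.0, 0.0], [0.0, -0.0, -1.0]]
force: [-0.5, -0.5, -2.1]
opening: 0.449
grasp_force: 29.8
time_s: 15.9
position: [0.4515, 0.1861, -0.0053]
tcp_rot: [[1.0, 0.0, -0.0], [0.0, -1.0, -0.0], [-0.0, 0.0, -1.0]]
force: [0.2, 1.1, -1.0]
opening: 0.445
grasp_force: 29.8
```

```bash
python3 -m jog '[{"tx":0,"ty":0,"tz":0.15,"roll":0,"jaw":0.2},{"tx":0,"ty":0,"tz":0,"roll":0,"jaw":0.2},{"tx":0,"ty":0,"tz":0,"roll":0,"jaw":0.2}]';python3 -m jog '[{"tx":0,"ty":0,"tz":0.15,"roll":0,"jaw":0.2},{"tx":0,"ty":0,"tz":0,"roll":0,"jaw":0.2},{"tx":0,"ty":0,"tz":0,"roll":0,"jaw":0.2}]'
```

```text
time_s: 16.2
position: [0.4515, 0.1861, -0.006]
tcp_rot: [[1.0, 0.0, 0.0], [0.0, -1.0, 0.0], [0.0, -0.0, -1.0]]
force: [-1.7, 1.5, 7.1]
opening: 0.448
grasp_force: 29.9
time_s: 16.5
position: [0.4513, 0.1862, -0.0067]
tcp_rot: [[1.0, 0.001, 0.001], [0.001, -1.0, 0.0], [0.001, -0.0, -1.0]]
force: [-2.3, 0.1, 13.4]
opening: 0.442
grasp_force: 30.0
```

```bash
python3 -m jog '[{"tx":0,"ty":0,"tz":-0.2,"roll":0,"jaw":0.6},{"tx":0,"ty":0,"tz":0,"roll":0,"jaw":0.6},{"tx":0,"ty":0,"tz":0,"roll":0,"jaw":0.6},{"tx":0,"ty":0,"tz":-2,"roll":0,"jaw":0.6},{"tx":0,"ty":0,"tz":-3,"roll":0,"jaw":0.75},{"tx":0,"ty":0,"tz":-4,"roll":0,"jaw":0.75},{"tx":0.3,"ty":4,"tz":-2,"roll":0,"jaw":0.75},{"tx":0.3,"ty":4.5,"tz":0,"roll":0,"jaw":0.75}]'; python3 -m jog '[{"tx":0.3,"ty":4.7,"tz":0,"roll":0,"jaw":0.75},{"tx":0.3,"ty":4.7,"tz":0,"roll":0,"jaw":0.75},{"tx":0.3,"ty":4.7,"tz":0,"roll":0,"jaw":0.75},{"tx":0.3,"ty":4.7,"tz":0,"roll":0,"jaw":0.75},{"tx":0.3,"ty":4.7,"tz":0,"roll":0,"jaw":0.75},{"tx":0.2,"ty":4.7,"tz":0,"roll":0,"jaw":0.75},{"tx":0,"ty":0,"tz":0,"roll":0,"jaw":0.75}]'
python3 - <<'E'
from h import *
for n in('top','side'):
    c=capture(n);save(c,n+'3')
    for col,p,z in(('yellow',(.452,.186),.005),('blue',(.476,-.325),0),('green',(.489,-.232),0)):
        try: print(n,col,sleeve(c,col,p,z))
        except Exception as e: print(n,col,e)
E
```

```text
time_s: 17.3
position: [0.46, 0.1013, 0.1063]
tcp_rot: [[1.0, 0.005, 0.007], [0.005, -1.0, -0.0], [0.007, 0.0, -1.0]]
force: [1.3, -1.2, -0.1]
opening: 0.743
grasp_force: 0.0
time_s: 18.0
position: [0.4769, -0.1879, 0.1038]
tcp_rot: [[1.0, -0.006, 0.005], [-0.006, -1.0, -0.004], [0.005, 0.004, -1.0]]
force: [0.6, 0.2, 0.3]
opening: 0.754
grasp_force: 0.0
top yellow (array([0.45093977, 0.18499716]), 84)
top blue attempt to get argmax of an empty sequence
top green attempt to get argmax of an empty sequence
side yellow (array([0.45165942, 0.1855698 ]), 234)
side blue (array([ 0.44683944, -0.32598408]), 31)
side green (array([ 0.48929119, -0.23365755]), 78)
```

View pics/side3.png

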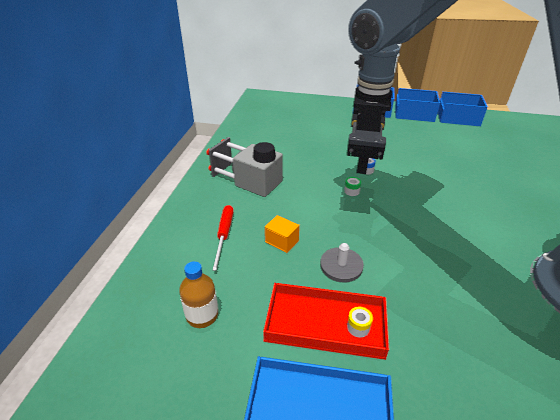

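Side view: yellow stands upright in the red tray at (321,360), so xy readings agree with vision. Blue seems shifted, now at about (165,371) and partly hidden. Step aside and re-measure.

```bash
python3 -m jog '[{"tx":0,"ty":-4,"tz":-3,"roll":0,"jaw":0.75},{"tx":0,"ty":-4,"tz":-2,"roll":0,"jaw":0.75},{"tx":0,"ty":0,"tz":0,"roll":0,"jaw":0.75}]'
python3 - <<'E'
from h import *
for n in('top','side'):
    c=capture(n)
    for col,p in(('blue',(.465,-.33)),('green',(.489,-.232))):
        try: print(n,col,sleeve(c,col,p,0,26))
        except Exception as e: print(n,col,e)
    for r in landmark_of(n,'sleeve_blue_1'): print(r['p'],r['point'],atz(c,r['point'],0))
E
```

```text
time_s: 18.4
position: [0.4735, -0.0955, 0.1553]
tcp_rot: [[1.0, 0.006, -0.0], [0.006, -1.0, 0.002], [-0.0, -0.002, -1.0]]
force: [-0.5, 0.5, -0.4]
opening: 0.749
grasp_force: 0.0
top blue (array([ 0.45396951, -0.34060636]), 87)
top green Residuals are not finite in the initial point.
0.72 [273.8, 400.0] [ 0.45622731 -0.33976321  0.        ]
side blue (array([ 0.44273895, -0.32800436]), 20)
side green (array([ 0.48945717, -0.23260479]), 78)
0.6 [187.9, 351.6] [ 0.49006812 -0.24541472  0.        ]
0.41 [167.7, 367.8] [ 0.45109523 -0.35382963  0.        ]h.py:21: RuntimeWarning: invalid value encountered in divide
  h=cv2.convexHull(np.array(pts,np.float32)[:,None,::-1]); m=cv2.moments(h); return np.array([m['m10'],m['m01']])/m['m00']
```

Blue was knocked to about (.455,-.339), well seen from the top. Go there.

```bash
python3 -m jog '[{"tx":-0.4,"ty":4.8,"tz":0,"roll":0,"jaw":0.75},{"tx":-0.4,"ty":4.8,"tz":0,"roll":0,"jaw":0.75},{"tx":-0.4,"ty":4.8,"tz":0,"roll":0,"jaw":0.75},{"tx":-0.4,"ty":4.8,"tz":0,"roll":0,"jaw":0.75},{"tx":-0.3,"ty":4.8,"tz":0,"roll":0,"jaw":0.75},{"tx":0,"ty":0,"tz":4,"roll":0,"jaw":0.75},{"tx":0,"ty":0,"tz":4,"roll":0,"jaw":0.75},{"tx":0,"ty":0,"tz":1,"roll":0,"jaw":0.75}]'; python3 -m jog '[{"tx":0,"ty":0,"tz":0,"roll":0,"jaw":0.75},{"tx":0,"ty":0,"tz":0,"roll":0,"jaw":0.75},{"tx":0,"ty":0,"tz":0,"roll":0,"jaw":0.75}]'
python3 - <<'E'
from h import *
for n in('top','side'):
    c=capture(n)
    try: print(n,sleeve(c,'blue',(.455,-.339),0,16))
    except Exception as e: print(n,e)
E
```

```text
time_s: 19.4
position: [0.4522, -0.3395, 0.0589]
tcp_rot: [[1.0, -0.002, -0.007], [-0.002, -1.0, 0.008], [-0.007, -0.008, -1.0]]
force: [-0.1, 0.3, 0.1]
opening: 0.749
grasp_force: 0.0
time_s: 19.7
position: [0.4569, -0.3418, 0.0655]
tcp_rot: [[1.0, 0.001, 0.002], [0.001, -1.0, -0.003], [0.002, 0.003, -1.0]]
force: [-0.2, 0.9, -0.6]
opening: 0.751
grasp_force: 0.0
top attempt to get argmax of an empty sequence
side (array([ 0.45472088, -0.33950647]), 81)
```

```bash
python3 -m jog '[{"tx":-0.2,"ty":-0.2,"tz":2.5,"roll":0,"jaw":0.75},{"tx":0,"ty":0,"tz":2,"roll":0,"jaw":0.75},{"tx":0,"ty":0,"tz":1.5,"roll":0,"jaw":0.75},{"tx":0,"ty":0,"tz":1,"roll":0,"jaw":0.75},{"tx":0,"ty":0,"tz":0.5,"roll":0,"jaw":0.75},{"tx":0,"ty":0,"tz":0,"roll":0,"jaw":0.75},{"tx":0,"ty":0,"tz":0,"roll":0,"jaw":0.75}]'
```

```text
time_s: 20.5
position: [0.4541, -0.3393, -0.0108]
tcp_rot: [[1.0, 0.0, 0.001], [0.0, -1.0, -0.001], [0.001, 0.001, -1.0]]
force: [0.2, -0.5, -0.0]
opening: 0.751
grasp_force: 0.0
```

```bash
python3 -m jog '[{"tx":0,"ty":0,"tz":0,"roll":0,"jaw":0.2},{"tx":0,"ty":0,"tz":0,"roll":0,"jaw":0.2},{"tx":0,"ty":0,"tz":0,"roll":0,"jaw":0.2},{"tx":0,"ty":0,"tz":0,"roll":0,"jaw":0.2},{"tx":0,"ty":0,"tz":0,"roll":0,"jaw":0.2},{"tx":0,"ty":0,"tz":0,"roll":0,"jaw":0.2}]'; python3 -m jog '[{"tx":0,"ty":0,"tz":-3,"roll":0,"jaw":0.2},{"tx":0,"ty":0,"tz":-3,"roll":0,"jaw":0.2},{"tx":0,"ty":0,"tz":-2.5,"roll":0,"jaw":0.2},{"tx":0.5,"ty":-4.7,"tz":0,"roll":0,"jaw":0.2},{"tx":0.5,"ty":-4.7,"tz":0,"roll":0,"jaw":0.2},{"tx":0.5,"ty":-4.7,"tz":0,"roll":0,"jaw":0.2},{"tx":0.5,"ty":-4.7,"tz":0,"roll":0,"jaw":0.2},{"tx":0.5,"ty":-4.7,"tz":0,"roll":0,"jaw":0.2}]'; python3 -m jog '[{"tx":0.5,"ty":-4.7,"tz":0,"roll":0,"jaw":0.2},{"tx":0.5,"ty":-4.7,"tz":0,"roll":0,"jaw":0.2},{"tx":0.5,"ty":-4.9,"tz":0,"roll":0,"jaw":0.2},{"tx":0,"ty":0,"tz":0,"roll":0,"jaw":0.2},{"tx":0,"ty":0,"tz":0,"roll":0,"jaw":0.2},{"tx":0,"ty":0,"tz":0,"roll":0,"jaw":0.2},{"tx":0,"ty":0,"tz":0,"roll":0,"jaw":0.2},{"tx":0,"ty":0,"tz":0,"roll":0,"jaw":0.2}]'
```

```text
time_s: 21.1
position: [0.4538, -0.3391, -0.011]
tcp_rot: [[1.0, 0.0, 0.0], [0.0, -1.0, -0.0], [0.0, 0.0, -1.0]]
force: [-0.0, -0.2, 2.3]
opening: 0.457
grasp_force: 30.0
time_s: 21.9
position: [0.4783, -0.1021, 0.0736]
tcp_rot: [[1.0, -0.001, -0.0], [-0.001, -1.0, 0.0], [-0.0, -0.0, -1.0]]
force: [2.0, -0.1, -1.6]
opening: 0.456
grasp_force: 30.0
time_s: 22.7
position: [0.4937, 0.0375, 0.0737]
tcp_rot: [[1.0, -0.002, -0.0], [-0.002, -1.0, -0.0], [-0.0, 0.0, -1.0]]
force: [-0.2, 0.4, -0.4]
opening: 0.458
grasp_force: 30.0
```

```bash
python3 -m jog '[{"tx":0,"ty":-0.12,"tz":1,"roll":0,"jaw":0.2},{"tx":0,"ty":0,"tz":0.9,"roll":0,"jaw":0.2},{"tx":0,"ty":0,"tz":0.4,"roll":0,"jaw":0.2},{"tx":0,"ty":0,"tz":0,"roll":0,"jaw":0.2},{"tx":0,"ty":0,"tz":0,"roll":0,"jaw":0.2}]'; python3 -m jog '[{"tx":0,"ty":0,"tz":0.4,"roll":0,"jaw":0.2},{"tx":0,"ty":0,"tz":0,"roll":0,"jaw":0.2},{"tx":0,"ty":0,"tz":0,"roll":0,"jaw":0.2}]'; python3 -m jog '[{"tx":0,"ty":0,"tz":0.4,"roll":0,"jaw":0.2},{"tx":0,"ty":0,"tz":0,"roll":0,"jaw":0.2},{"tx":0,"ty":0,"tz":0,"roll":0,"jaw":0.2}]'
```

```text
time_s: 23.2
position: [0.4935, 0.0403, 0.0504]
tcp_rot: [[1.0, 0.0, -0.001], [0.0, -1.0, 0.0], [-0.001, -0.0, -1.0]]
force: [0.3, 1.0, -1.8]
opening: 0.454
grasp_force: 30.0
time_s: 23.5
position: [0.4933, 0.0396, 0.0471]
tcp_rot: [[1.0, 0.001, -0.0], [0.001, -1.0, -0.001], [-0.0, 0.001, -1.0]]
force: [-1.7, -5.4, 2.6]
opening: 0.456
grasp_force: 30.0
time_s: 23.8
position: [0.4943, 0.0393, 0.0453]
tcp_rot: [[1.0, 0.001, 0.002], [0.001, -1.0, -0.002], [0.002, 0.002, -1.0]]
force: [-4.4, -4.7, 19.6]
opening: 0.456
grasp_force: 30.0
```

```bash
python3 -m jog '[{"tx":0,"ty":0,"tz":-0.6,"roll":0,"jaw":0.2},{"tx":-0.1,"ty":0.2,"tz":0,"roll":0,"jaw":0.2},{"tx":0,"ty":0,"tz":0,"roll":0,"jaw":0.2},{"tx":0,"ty":0,"tz":0.3,"roll":0,"jaw":0.2},{"tx":0,"ty":0,"tz":0.3,"roll":0,"jaw":0.2},{"tx":0,"ty":0,"tz":0,"roll":0,"jaw":0.2},{"tx":0,"ty":0,"tz":0,"roll":0,"jaw":0.2}]'; python3 -m jog '[{"tx":0,"ty":0,"tz":-0.6,"roll":0,"jaw":0.2},{"tx":0,"ty":0.2,"tz":0,"roll":0,"jaw":0.2},{"tx":0,"ty":0,"tz":0,"roll":0,"jaw":0.2},{"tx":0,"ty":0,"tz":0.3,"roll":0,"jaw":0.2},{"tx":0,"ty":0,"tz":0.3,"roll":0,"jaw":0.2},{"tx":0,"ty":0,"tz":0,"roll":0,"jaw":0.2},{"tx":0,"ty":0,"tz":0,"roll":0,"jaw":0.2}]'
```

```text
time_s: 24.5
position: [0.494, 0.0386, 0.045]
tcp_rot: [[1.0, 0.0, 0.004], [0.0, -1.0, 0.0], [0.004, -0.0, -1.0]]
force: [-2.3, 1.0, 23.3]
opening: 0.455
grasp_force: 30.0
time_s: 25.2
position: [0.494, 0.0379, 0.045]
tcp_rot: [[1.0, -0.002, 0.004], [-0.002, -1.0, 0.002], [0.004, -0.002, -1.0]]
force: [-0.8, 8.8, 24.9]
opening: 0.455
grasp_force: 29.9
```

Blue shows the same behaviour, stopping at the tip and captured on centre, so it is also a reject. Place it at the other end of the red tray.

```bash
python3 -m jog '[{"tx":0,"ty":-0.2,"tz":-1.5,"roll":0,"jaw":0.2},{"tx":0,"ty":0,"tz":-2,"roll":0,"jaw":0.2},{"tx":1.8,"ty":-3.7,"tz":0,"roll":0,"jaw":0.2},{"tx":1.8,"ty":-3.7,"tz":0,"roll":0,"jaw":0.2},{"tx":1.8,"ty":-3.7,"tz":0,"roll":0,"jaw":0.2},{"tx":1.8,"ty":-3.7,"tz":0,"roll":0,"jaw":0.2},{"tx":0,"ty":0,"tz":3,"roll":0,"jaw":0.2},{"tx":0,"ty":0,"tz":1.5,"roll":0,"jaw":0.2}]'; python3 -m jog '[{"tx":0,"ty":0,"tz":1.5,"roll":0,"jaw":0.2},{"tx":0,"ty":0,"tz":1.0,"roll":0,"jaw":0.2},{"tx":0,"ty":0,"tz":0.5,"roll":0,"jaw":0.2},{"tx":0,"ty":0,"tz":0,"roll":0,"jaw":0.2},{"tx":0,"ty":0,"tz":0,"roll":0,"jaw":0.2}]'
```

```text
time_s: 26.0
position: [0.563, 0.187, 0.03]
tcp_rot: [[1.0, 0.003, -0.004], [0.003, -1.0, -0.001], [-0.004, 0.001, -1.0]]
force: [0.1, -0.7, -1.5]
opening: 0.456
grasp_force: 30.0
time_s: 26.5
position: [0.5651, 0.1859, 0.0032]
tcp_rot: [[1.0, -0.0, 0.001], [-0.0, -1.0, 0.0], [0.001, -0.0, -1.0]]
force: [0.1, -0.2, -1.4]
opening: 0.457
grasp_force: 30.0
```

```bash
python3 -m jog '[{"tx":0,"ty":0,"tz":0.5,"roll":0,"jaw":0.2},{"tx":0,"ty":0,"tz":0.3,"roll":0,"jaw":0.2},{"tx":0,"ty":0,"tz":0,"roll":0,"jaw":0.2},{"tx":0,"ty":0,"tz":0,"roll":0,"jaw":0.2}]';python3 -m jog '[{"tx":0,"ty":0,"tz":0.15,"roll":0,"jaw":0.2},{"tx":0,"ty":0,"tz":0,"roll":0,"jaw":0.2},{"tx":0,"ty":0,"tz":0,"roll":0,"jaw":0.2}]'
```

```text
time_s: 26.9
position: [0.5646, 0.1863, -0.0052]
tcp_rot: [[1.0, 0.0, 0.0], [0.0, -1.0, 0.0], [0.0, -0.0, -1.0]]
force: [0.4, -0.3, -1.6]
opening: 0.454
grasp_force: 30.0
time_s: 27.2
position: [0.5648, 0.1864, -0.0063]
tcp_rot: [[1.0, 0.0, 0.001], [0.0, -1.0, 0.0], [0.001, -0.0, -1.0]]
force: [-0.9, -0.4, 2.3]
opening: 0.455
grasp_force: 30.0
```

```bash
python3 -m jog '[{"tx":0,"ty":0,"tz":0,"roll":0,"jaw":0.6},{"tx":0,"ty":0,"tz":0,"roll":0,"jaw":0.6},{"tx":0,"ty":0,"tz":0,"roll":0,"jaw":0.6},{"tx":0,"ty":0,"tz":-2,"roll":0,"jaw":0.6},{"tx":0,"ty":0,"tz":-3,"roll":0,"jaw":0.75},{"tx":0,"ty":0,"tz":-4,"roll":0,"jaw":0.75},{"tx":-0.9,"ty":4,"tz":-2,"roll":0,"jaw":0.75},{"tx":-0.9,"ty":4.5,"tz":0,"roll":0,"jaw":0.75}]'; python3 -m jog '[{"tx":-0.9,"ty":4.7,"tz":0,"roll":0,"jaw":0.75},{"tx":-0.9,"ty":4.7,"tz":0,"roll":0,"jaw":0.75},{"tx":-0.9,"ty":4.7,"tz":0,"roll":0,"jaw":0.75},{"tx":-0.9,"ty":4.7,"tz":0,"roll":0,"jaw":0.75},{"tx":0,"ty":0,"tz":0,"roll":0,"jaw":0.75}]'
python3 - <<'E'
from h import *
for n in('top','side'):
    c=capture(n)
    for col,p,z in(('yellow',(.452,.186),.005),('blue',(.565,.186),.005),('green',(.489,-.232),0)):
        try: print(n,col,sleeve(c,col,p,z))
        except Exception as e: print(n,col,e)
    I=c['img']; 
    if n=='side':
        a=I[285:355,265:395]
        save({'img':cv2.resize(a,(780,420),interpolation=cv2.INTER_NEAREST)},'trays')
E
```

```text
time_s: 28.0
position: [0.5494, 0.1017, 0.1066]
tcp_rot: [[1.0, 0.004, 0.009], [0.004, -1.0, -0.0], [0.009, 0.0, -1.0]]
force: [0.8, -0.6, -0.2]
opening: 0.743
grasp_force: 0.0
time_s: 28.5
position: [0.5107, -0.0925, 0.1034]
tcp_rot: [[1.0, -0.007, 0.002], [-0.007, -1.0, -0.002], [0.002, 0.002, -1.0]]
force: [-0.3, 0.4, 0.8]
opening: 0.751
grasp_force: 0.0
top yellow (array([0.45085989, 0.18500223]), 83)
top blue (array([0.56127534, 0.174991  ]), 41)
top green (array([ 0.49195931, -0.24974842]), 10)
side yellow (array([0.45165868, 0.18554082]), 234)
side blue (array([0.56233493, 0.1982608 ]), 94)
side green (array([ 0.48519427, -0.21758262]), 43)
```

View pics/trays.png

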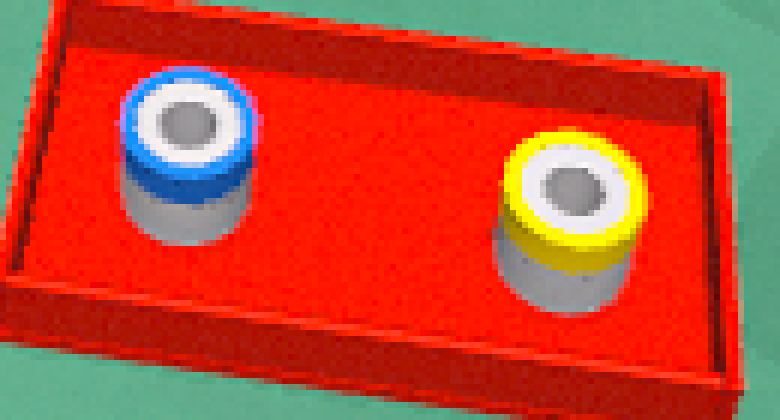

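Picture: both sleeves stand upright in the red tray (blue at crop (120,188), yellow at (190,573)). Bore/outside is about 60/140 = 0.43, i.e. 17 mm, which confirms both are rejects. On to green.

```bash
python3 -m jog '[{"tx":-0.7,"ty":4.5,"tz":0,"roll":0,"jaw":0.75},{"tx":-0.7,"ty":4.5,"tz":0,"roll":0,"jaw":0.75},{"tx":-0.7,"ty":4.5,"tz":0,"roll":0,"jaw":0.75},{"tx":0,"ty":0,"tz":3.8,"roll":0,"jaw":0.75},{"tx":0,"ty":0,"tz":0,"roll":0,"jaw":0.75},{"tx":0,"ty":0,"tz":0,"roll":0,"jaw":0.75},{"tx":0,"ty":0,"tz":0,"roll":0,"jaw":0.75}]'
python3 - <<'E'
from h import *
c=capture('side')
print(sleeve(c,'green',(.489,-.232),0,14)); print(read_state()['position'])
E
```

```text
time_s: 29.3
position: [0.4904, -0.2201, 0.0661]
tcp_rot: [[1.0, 0.003, 0.0], [0.003, -1.0, -0.0], [0.0, 0.0, -1.0]]
force: [0.0, -0.6, 0.2]
opening: 0.749
grasp_force: 0.0
(array([ 0.48945933, -0.23122192]), 66)
[ 0.49061022 -0.22044749  0.06641759]
```

```bash
python3 -m jog '[{"tx":-0.1,"ty":1.15,"tz":0,"roll":0,"jaw":0.75},{"tx":0,"ty":0,"tz":2.7,"roll":0,"jaw":0.75},{"tx":0,"ty":0,"tz":2,"roll":0,"jaw":0.75},{"tx":0,"ty":0,"tz":1.5,"roll":0,"jaw":0.75},{"tx":0,"ty":0,"tz":1,"roll":0,"jaw":0.75},{"tx":0,"ty":0,"tz":0.5,"roll":0,"jaw":0.75},{"tx":0,"ty":0,"tz":0,"roll":0,"jaw":0.75},{"tx":0,"ty":0,"tz":0,"roll":0,"jaw":0.75}]';  python3 -m jog '[{"tx":0,"ty":0,"tz":0,"roll":0,"jaw":0.2},{"tx":0,"ty":0,"tz":0,"roll":0,"jaw":0.2},{"tx":0,"ty":0,"tz":0,"roll":0,"jaw":0.2},{"tx":0,"ty":0,"tz":0,"roll":0,"jaw":0.2},{"tx":0,"ty":0,"tz":0,"roll":0,"jaw":0.2},{"tx":0,"ty":0,"tz":0,"roll":0,"jaw":0.2}]'
```

```text
time_s: 30.15
position: [0.4892, -0.2336, -0.0111]
tcp_rot: [[1.0, 0.0, 0.001], [0.0, -1.0, -0.001], [0.001, 0.001, -1.0]]
force: [0.8, 0.1, 0.3]
opening: 0.756
grasp_force: 0.0
time_s: 30.75
position: [0.4885, -0.2329, -0.0115]
tcp_rot: [[1.0, 0.0, -0.0], [0.0, -1.0, 0.001], [-0.0, -0.001, -1.0]]
force: [0.1, 0.9, 3.8]
opening: 0.453
grasp_force: 30.0
```

```bash
python3 -m jog '[{"tx":0,"ty":0,"tz":-3,"roll":0,"jaw":0.2},{"tx":0,"ty":0,"tz":-3,"roll":0,"jaw":0.2},{"tx":0,"ty":0,"tz":-2.5,"roll":0,"jaw":0.2},{"tx":0.1,"ty":-4.5,"tz":0,"roll":0,"jaw":0.2},{"tx":0.1,"ty":-4.5,"tz":0,"roll":0,"jaw":0.2},{"tx":0.1,"ty":-4.5,"tz":0,"roll":0,"jaw":0.2},{"tx":0.1,"ty":-4.5,"tz":0,"roll":0,"jaw":0.2},{"tx":0.1,"ty":-4.5,"tz":0,"roll":0,"jaw":0.2}]'; python3 -m jog '[{"tx":0,"ty":-4.6,"tz":0,"roll":0,"jaw":0.2},{"tx":0,"ty":0,"tz":1,"roll":0,"jaw":0.2},{"tx":0,"ty":0,"tz":0.8,"roll":0,"jaw":0.2},{"tx":0,"ty":0,"tz":0.5,"roll":0,"jaw":0.2},{"tx":0,"ty":0,"tz":0,"roll":0,"jaw":0.2},{"tx":0,"ty":0,"tz":0,"roll":0,"jaw":0.2},{"tx":0,"ty":0,"tz":0,"roll":0,"jaw":0.2}]'
```

```text
time_s: 31.55
position: [0.4935, -0.0068, 0.0731]
tcp_rot: [[1.0, -0.0, 0.0], [-0.0, -1.0, -0.0], [0.0, 0.0, -1.0]]
force: [0.5, 0.1, -1.3]
opening: 0.455
grasp_force: 30.0
time_s: 32.25
position: [0.4939, 0.0366, 0.0503]
tcp_rot: [[1.0, -0.001, 0.0], [-0.001, -1.0, -0.0], [0.0, 0.0, -1.0]]
force: [0.3, -0.6, -0.3]
opening: 0.455
grasp_force: 30.0
```

```bash
python3 -m jog '[{"tx":0,"ty":-0.2,"tz":0,"roll":0,"jaw":0.2},{"tx":0,"ty":0,"tz":0.4,"roll":0,"jaw":0.2},{"tx":0,"ty":0,"tz":0,"roll":0,"jaw":0.2},{"tx":0,"ty":0,"tz":0,"roll":0,"jaw":0.2}]'; python3 -m jog '[{"tx":0,"ty":0,"tz":0.4,"roll":0,"jaw":0.2},{"tx":0,"ty":0,"tz":0,"roll":0,"jaw":0.2},{"tx":0,"ty":0,"tz":0,"roll":0,"jaw":0.2}]'; python3 -m jog '[{"tx":0,"ty":0,"tz":0.3,"roll":0,"jaw":0.2},{"tx":0,"ty":0,"tz":0,"roll":0,"jaw":0.2},{"tx":0,"ty":0,"tz":0,"roll":0,"jaw":0.2}]'
```

```text
time_s: 32.65
position: [0.4934, 0.0393, 0.0463]
tcp_rot: [[1.0, 0.001, -0.001], [0.001, -1.0, -0.001], [-0.001, 0.001, -1.0]]
force: [-1.0, -2.8, 1.3]
opening: 0.452
grasp_force: 30.0
time_s: 32.95
position: [0.4942, 0.0393, 0.0446]
tcp_rot: [[1.0, 0.001, 0.002], [0.001, -1.0, -0.001], [0.002, 0.001, -1.0]]
force: [-4.2, -3.3, 21.6]
opening: 0.454
grasp_force: 30.0
time_s: 33.25
position: [0.4951, 0.0392, 0.0432]
tcp_rot: [[1.0, 0.001, 0.005], [0.001, -1.0, -0.001], [0.005, 0.001, -1.0]]
force: [-6.1, -4.1, 33.3]
opening: 0.454
grasp_force: 30.0
```

```bash
python3 -m jog '[{"tx":0,"ty":0,"tz":-0.7,"roll":0,"jaw":0.2},{"tx":-0.1,"ty":0.15,"tz":0,"roll":0,"jaw":0.2},{"tx":0,"ty":0,"tz":0,"roll":0,"jaw":0.2},{"tx":0,"ty":0,"tz":0.3,"roll":0,"jaw":0.2},{"tx":0,"ty":0,"tz":0.3,"roll":0,"jaw":0.2},{"tx":0,"ty":0,"tz":0,"roll":0,"jaw":0.2},{"tx":0,"ty":0,"tz":0,"roll":0,"jaw":0.2}]'
python3 - <<'E'
from h import *
c=capture('side')
for f,cols in (('side0',(('yellow',.5675,-.149),('green',.489,-.232),('blue',.477,-.3245))),('top0',(('yellow',.5675,-.149),('green',.489,-.232),('blue',.477,-.3245)))):
    I=cv2.imread(f'pics/{f}.png'); 
    if f=='top0': c=capture('top')
    for n,x,y in cols:
        r,k=proj(c,[x,y,.034]); m=I.min(2)
        print(f,n,round(r,1),round(k,1));
        for q in(-1,0,1): print(m[round(r)+q,round(k)-10:round(k)+11])
E
```

```text
time_s: 33.95
position: [0.495, 0.0385, 0.0429]
tcp_rot: [[1.0, -0.0, 0.006], [-0.0, -1.0, -0.0], [0.006, 0.0, -1.0]]
force: [-1.6, 2.6, 27.8]
opening: 0.457
grasp_force: 30.0
side0 yellow 195.5 318.8
[ 90 127   0   2 232 232 234 220 200 187 190 217 232 232 199  27   0 116
  86  88  87]
[ 85  67   0 197 231 232 186 138 139 144 139 132 186 225 230 200  25  21
 128  90  94]
[ 86  79   0 137 231 230 168 127 141 139 143 140 103 213 229 224 108   0
 120  85  92]
side0 green 180.3 353.2
[ 88  90  85  28  89 229 233 236 221 213 216 225 233 233 200  90  25  67
  81  86  89]
[ 87  94  57   6 189 228 227 169 129 137 122 123 160 221 233 198  89  51
  83  90  86]
[ 90  94  60  15 154 232 210 152 114 138 147 139 124 164 220 230 180  45
  77  91  88]
side0 blue 161.9 359.7
[ 95  96  73  31 151 229 235 178 130 136 138 147 212 233 214 128  37  84
  93  94  92]
[ 88  96  65  23 152 228 213 157 135 145 143 134 101 214 232 202  98  69
  91  95  91]
[ 88  92  56  23  16 139 231 206 156 144 140 128 152 224 234 182  61  65
  93  91  95]
top0 yellow 228.4 324.2
[ 57  74  51  81 172 234 215 139  57  39  48  59  91 161 226 237 209 106
  52  67  57]
[ 63  72  54  96 179 235 214 111  32  36  51  55  66 129 202 237 219 115
  50  65  50]
[ 68  64  54 100 191 232 207 111  32  50  56  54  69 121 204 234 223 110
  54  55  42]
top0 green 260.9 359.2
[ 58  49  63 131 208 230 201 109  45  46  53  67  95 170 231 232 175  90
  60  55  56]
[ 61  45  65 139 213 227 190  93  40  48  55  63  75 144 225 231 179  92
  59  56  54]
[ 59  42  62 126 200 228 197  97  41  49  52  64  73 153 227 230 185  94
  58  59  59]
top0 blue 265.7 397.7
[ 66  44  23  55 146 221 220 180  94  51  55  69  72 117 193 227 214 131
  54  53  58]
[ 66  46  24  60 159 225 215 151  70  48  60  72  60  99 174 226 218 146
  68  50  55]
[ 65  46  22  55 149 220 220 162  76  45  57  66  65  92 175 225 220 155
  63  49  56]
```

All three bores look identical (~7 of 17 px), matching the stop at the tip: green is also a reject. Place it mid red tray.

```bash
python3 -m jog '[{"tx":0,"ty":-0.1,"tz":-1.7,"roll":0,"jaw":0.2},{"tx":0,"ty":0,"tz":-2,"roll":0,"jaw":0.2},{"tx":0.4,"ty":-3.7,"tz":0,"roll":0,"jaw":0.2},{"tx":0.4,"ty":-3.7,"tz":0,"roll":0,"jaw":0.2},{"tx":0.4,"ty":-3.7,"tz":0,"roll":0,"jaw":0.2},{"tx":0.4,"ty":-3.7,"tz":0,"roll":0,"jaw":0.2},{"tx":0,"ty":0,"tz":3,"roll":0,"jaw":0.2},{"tx":0,"ty":0,"tz":1.5,"roll":0,"jaw":0.2}]'; python3 -m jog '[{"tx":0,"ty":0,"tz":1.5,"roll":0,"jaw":0.2},{"tx":0,"ty":0,"tz":1.0,"roll":0,"jaw":0.2},{"tx":0,"ty":0,"tz":0.5,"roll":0,"jaw":0.2},{"tx":0,"ty":0,"tz":0,"roll":0,"jaw":0.2},{"tx":0,"ty":0,"tz":0,"roll":0,"jaw":0.2}]'
```

```text
time_s: 34.85
position: [0.5069, 0.1887, 0.0298]
tcp_rot: [[1.0, 0.003, -0.003], [0.003, -1.0, -0.0], [-0.003, 0.0, -1.0]]
force: [-1.8, -0.5, -1.9]
opening: 0.457
grasp_force: 30.0
time_s: 35.35
position: [0.5088, 0.1872, 0.0024]
tcp_rot: [[1.0, 0.0, 0.0], [0.0, -1.0, 0.0], [0.0, -0.0, -1.0]]
force: [0.5, -0.0, -0.9]
opening: 0.45
grasp_force: 30.0
```

```bash
python3 -m jog '[{"tx":0,"ty":0,"tz":0.5,"roll":0,"jaw":0.2},{"tx":0,"ty":0,"tz":0.2,"roll":0,"jaw":0.2},{"tx":0,"ty":0,"tz":0,"roll":0,"jaw":0.2},{"tx":0,"ty":0,"tz":0,"roll":0,"jaw":0.2}]';python3 -m jog '[{"tx":0,"ty":0,"tz":0.15,"roll":0,"jaw":0.2},{"tx":0,"ty":0,"tz":0,"roll":0,"jaw":0.2},{"tx":0,"ty":0,"tz":0,"roll":0,"jaw":0.2}]'
```

```text
time_s: 35.75
position: [0.5086, 0.1873, -0.0046]
tcp_rot: [[1.0, 0.0, 0.0], [0.0, -1.0, 0.0], [0.0, -0.0, -1.0]]
force: [0.5, -0.1, -0.7]
opening: 0.45
grasp_force: 30.0
time_s: 36.05
position: [0.5086, 0.1873, -0.0062]
tcp_rot: [[1.0, 0.0, 0.0], [0.0, -1.0, 0.0], [0.0, -0.0, -1.0]]
force: [-0.3, -0.0, -1.2]
opening: 0.452
grasp_force: 30.0
```

```bash
python3 -m jog '[{"tx":0,"ty":0,"tz":0.15,"roll":0,"jaw":0.2},{"tx":0,"ty":0,"tz":0,"roll":0,"jaw":0.2},{"tx":0,"ty":0,"tz":0,"roll":0,"jaw":0.2}]'; python3 -m jog '[{"tx":0,"ty":0,"tz":0,"roll":0,"jaw":0.6},{"tx":0,"ty":0,"tz":0,"roll":0,"jaw":0.6},{"tx":0,"ty":0,"tz":0,"roll":0,"jaw":0.6},{"tx":0,"ty":0,"tz":-2,"roll":0,"jaw":0.6},{"tx":0,"ty":0,"tz":-3,"roll":0,"jaw":0.6},{"tx":0,"ty":0,"tz":-4,"roll":0,"jaw":0.75},{"tx":-1.5,"ty":4,"tz":-3,"roll":0,"jaw":0.85},{"tx":-1.5,"ty":4.5,"tz":0,"roll":0,"jaw":0.85}]'; python3 -m jog '[{"tx":0,"ty":4.7,"tz":0,"roll":0,"jaw":0.85},{"tx":0,"ty":4.7,"tz":0,"roll":0,"jaw":0.85},{"tx":0,"ty":4.7,"tz":0,"roll":0,"jaw":0.85},{"tx":0,"ty":4.7,"tz":0,"roll":0,"jaw":0.85},{"tx":0,"ty":0,"tz":0,"roll":0,"jaw":0.85},{"tx":0,"ty":0,"tz":0,"roll":0,"jaw":0.85}]'
python3 - <<'E'
from h import *
for n in('top','side'):
    c=capture(n)
    if n=='side': save(c,'side4')
    for col,p,z in(('yellow',(.452,.186),.005),('green',(.509,.187),.005)):
        try: print(n,col,sleeve(c,col,p,z))
        except Exception as e: print(n,col,e)
    print('cover',cover(c,(.632,-.008)))
    for t in('cover','cover_mouth'):
        for r in landmark_of(n,t)[:1]: print(t,round(r['p'],2),atz(c,r['point'],.024))
print(read_state()['position'])
E
```

```text
time_s: 36.35
position: [0.5088, 0.1873, -0.0074]
tcp_rot: [[1.0, 0.0, 0.001], [0.0, -1.0, 0.0], [0.001, -0.0, -1.0]]
force: [-0.5, -0.2, 4.4]
opening: 0.455
grasp_force: 32.4
time_s: 37.15
position: [0.4823, 0.1041, 0.1142]
tcp_rot: [[1.0, 0.004, 0.009], [0.004, -1.0, -0.0], [0.009, 0.0, -1.0]]
force: [0.1, -0.9, -0.4]
opening: 0.789
grasp_force: 0.0
time_s: 37.75
position: [0.4787, -0.085, 0.1105]
tcp_rot: [[1.0, -0.003, -0.001], [-0.003, -1.0, 0.001], [-0.001, -0.001, -1.0]]
force: [-0.4, 0.9, -1.0]
opening: 0.852
grasp_force: 0.0
top yellow (array([0.4508991 , 0.18498957]), 87)
top green (array([0.50669182, 0.17231205]), 22)
cover (array([ 0.62960034, -0.00873173, -0.39845005]), np.float64(60.0), np.int64(523))
cover 0.84 [ 0.59679887 -0.00555657  0.024     ]
cover_mouth 0.89 [ 0.66819307 -0.02529493  0.024     ]
side yellow (array([0.45163948, 0.18548868]), 233)
side green (array([0.50764404, 0.18667241]), 181)
cover (array([ 0.6299913 , -0.00526402, -0.23219755]), np.float64(467.0), np.int64(523))
cover 0.86 [0.60074189 0.0069907  0.024     ]
cover_mouth 0.7 [ 0.66179102 -0.01557161  0.024     ]
[ 0.47902501 -0.08255116  0.11089852]
```

View pics/side4.png

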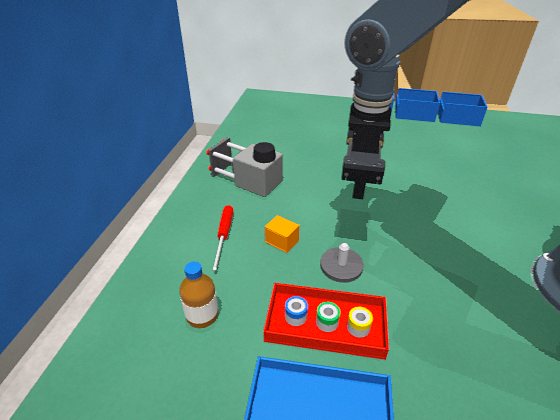

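Side view: blue, green and yellow stand upright in the red tray; nothing else has moved. Now the cover: hold it 36 mm from its closed end and use the fixed pin to lever the closed end upward. The wrist cannot tilt.

```bash
python3 -m jog '[{"tx":3.9,"ty":-1.8,"tz":0,"roll":0,"jaw":0.85},{"tx":3.9,"ty":-1.8,"tz":0,"roll":0,"jaw":0.85},{"tx":3.9,"ty":-1.8,"tz":0,"roll":0,"jaw":0.85},{"tx":3.9,"ty":-1.8,"tz":0,"roll":0.133,"jaw":0.85},{"tx":0,"ty":0,"tz":0,"roll":0.133,"jaw":0.85},{"tx":0,"ty":0,"tz":0,"roll":0.133,"jaw":0.85},{"tx":0,"ty":0,"tz":3,"roll":0,"jaw":0.85},{"tx":0,"ty":0,"tz":0,"roll":0,"jaw":0.85}]'; python3 -m jog '[{"tx":0,"ty":0,"tz":0,"roll":0,"jaw":0.85},{"tx":0,"ty":0,"tz":0,"roll":0,"jaw":0.85},{"tx":0,"ty":0,"tz":0,"roll":0,"jaw":0.85}]'
```

```text
time_s: 38.85
position: [0.632, -0.01, 0.0778]
tcp_rot: [[0.922, -0.386, -0.008], [-0.386, -0.922, 0.002], [-0.008, 0.002, -1.0]]
force: [-1.2, 0.3, -0.6]
opening: 0.85
grasp_force: 0.0
time_s: 39.15
position: [0.636, -0.012, 0.0822]
tcp_rot: [[0.922, -0.388, 0.002], [-0.388, -0.922, -0.0], [0.002, -0.0, -1.0]]
force: [0.8, -0.2, 0.2]
opening: 0.849
grasp_force: 0.0
```

```bash
python3 -m jog '[{"tx":-0.1,"ty":-0.15,"tz":3,"roll":0,"jaw":0.85},{"tx":0,"ty":0,"tz":2.5,"roll":0,"jaw":0.85},{"tx":0,"ty":0,"tz":2,"roll":0,"jaw":0.85},{"tx":0,"ty":0,"tz":1,"roll":0,"jaw":0.85},{"tx":0,"ty":0,"tz":0.5,"roll":0,"jaw":0.85},{"tx":0,"ty":0,"tz":0,"roll":0,"jaw":0.85},{"tx":0,"ty":0,"tz":0,"roll":0,"jaw":0.85}]'; python3 -m jog '[{"tx":0,"ty":0,"tz":0,"roll":0,"jaw":0.3},{"tx":0,"ty":0,"tz":0,"roll":0,"jaw":0.3},{"tx":0,"ty":0,"tz":0,"roll":0,"jaw":0.3},{"tx":0,"ty":0,"tz":0,"roll":0,"jaw":0.3},{"tx":0,"ty":0,"tz":0,"roll":0,"jaw":0.3},{"tx":0,"ty":0,"tz":0,"roll":0,"jaw":0.3}]'
```

```text
time_s: 39.85
position: [0.6358, -0.0104, -0.008]
tcp_rot: [[0.922, -0.388, 0.002], [-0.388, -0.922, -0.0], [0.002, -0.0, -1.0]]
force: [0.6, -0.2, -0.2]
opening: 0.848
grasp_force: 0.0
time_s: 40.45
position: [0.635, -0.0102, -0.0088]
tcp_rot: [[0.922, -0.388, 0.0], [-0.388, -0.922, -0.0], [0.0, -0.0, -1.0]]
force: [-0.5, 1.0, 1.7]
opening: 0.55
grasp_force: 30.0
```

```bash
python3 -m jog '[{"tx":0,"ty":0,"tz":-3,"roll":0,"jaw":0.3},{"tx":0,"ty":0,"tz":-3,"roll":0,"jaw":0.3},{"tx":0,"ty":0,"tz":-2,"roll":-0.133,"jaw":0.3},{"tx":0,"ty":0,"tz":0,"roll":-0.133,"jaw":0.3},{"tx":0,"ty":0,"tz":0,"roll":-0.133,"jaw":0.3},{"tx":-3.5,"ty":-1.65,"tz":0,"roll":0,"jaw":0.3},{"tx":-3.5,"ty":-1.6,"tz":0,"roll":0,"jaw":0.3},{"tx":-3.5,"ty":-1.6,"tz":0,"roll":0,"jaw":0.3}]'; python3 -m jog '[{"tx":0,"ty":0,"tz":0,"roll":0,"jaw":0.3},{"tx":0,"ty":0,"tz":0,"roll":0,"jaw":0.3},{"tx":0,"ty":0,"tz":0,"roll":0,"jaw":0.3},{"tx":0,"ty":0,"tz":0,"roll":0,"jaw":0.3}]'
```

```text
time_s: 41.25
position: [0.5284, 0.0386, 0.0707]
tcp_rot: [[1.0, -0.0, -0.001], [-0.0, -1.0, 0.0], [-0.001, -0.0, -1.0]]
force: [-0.1, 0.4, -2.0]
opening: 0.551
grasp_force: 30.0
time_s: 41.65
position: [0.5317, 0.0376, 0.0711]
tcp_rot: [[1.0, -0.0, 0.002], [-0.0, -1.0, -0.0], [0.002, 0.0, -1.0]]
force: [-0.6, -0.1, -0.9]
opening: 0.551
grasp_force: 30.0
```

```bash
python3 -m jog '[{"tx":-0.15,"ty":-0.1,"tz":1,"roll":0,"jaw":0.3},{"tx":0,"ty":0,"tz":0.6,"roll":0,"jaw":0.3},{"tx":0,"ty":0,"tz":0.4,"roll":0,"jaw":0.3},{"tx":0,"ty":0,"tz":0.3,"roll":0,"jaw":0.3},{"tx":0,"ty":0,"tz":0,"roll":0,"jaw":0.3},{"tx":0,"ty":0,"tz":0,"roll":0,"jaw":0.3}]'; python3 -m jog '[{"tx":0,"ty":0,"tz":0.3,"roll":0,"jaw":0.3},{"tx":0,"ty":0,"tz":0.3,"roll":0,"jaw":0.3},{"tx":0,"ty":0,"tz":0,"roll":0,"jaw":0.3}]';  python3 -m jog '[{"tx":0,"ty":0,"tz":0.3,"roll":0,"jaw":0.3},{"tx":0,"ty":0,"tz":0.2,"roll":0,"jaw":0.3},{"tx":0,"ty":0,"tz":0,"roll":0,"jaw":0.3}]'
```

```text
time_s: 42.25
position: [0.5306, 0.0391, 0.0492]
tcp_rot: [[1.0, -0.0, 0.004], [-0.0, -1.0, -0.0], [0.004, 0.0, -1.0]]
force: [0.6, 1.3, 11.7]
opening: 0.553
grasp_force: 30.0
time_s: 42.55
position: [0.5329, 0.039, 0.0442]
tcp_rot: [[1.0, -0.001, 0.009], [-0.001, -1.0, -0.0], [0.009, 0.0, -1.0]]
force: [3.3, 1.8, 15.5]
opening: 0.553
grasp_force: 30.0
time_s: 42.85
position: [0.5344, 0.0389, 0.0397]
tcp_rot: [[1.0, -0.001, 0.012], [-0.001, -1.0, -0.001], [0.012, 0.001, -1.0]]
force: [5.6, 1.6, 15.7]
opening: 0.551
grasp_force: 30.0
```

The cover is rotating on the pin at a steady ~15 N. Continue.

```bash
python3 -m jog '[{"tx":-0.1,"ty":0,"tz":0.4,"roll":0,"jaw":0.3},{"tx":-0.1,"ty":0,"tz":0.4,"roll":0,"jaw":0.3},{"tx":0,"ty":0,"tz":0.2,"roll":0,"jaw":0.3},{"tx":0,"ty":0,"tz":0,"roll":0,"jaw":0.3}]'; python3 -m jog '[{"tx":0,"ty":0,"tz":0.4,"roll":0,"jaw":0.3},{"tx":0,"ty":0,"tz":0.4,"roll":0,"jaw":0.3},{"tx":0,"ty":0,"tz":0.2,"roll":0,"jaw":0.3},{"tx":0,"ty":0,"tz":0,"roll":0,"jaw":0.3}]'
python3 - <<'E'
from h import *
c=capture('side')
save({'img':cv2.resize(c['img'][195:295,290:410],(720,600))},'cv1')
E
```

```text
time_s: 43.25
position: [0.5354, 0.0388, 0.0301]
tcp_rot: [[1.0, -0.002, 0.019], [-0.002, -1.0, -0.001], [0.019, 0.001, -1.0]]
force: [8.8, 3.8, 15.2]
opening: 0.551
grasp_force: 30.0
time_s: 43.65
position: [0.5349, 0.0388, 0.0197]
tcp_rot: [[1.0, -0.002, 0.017], [-0.002, -1.0, -0.001], [0.017, 0.001, -1.0]]
force: [7.4, 4.1, 13.4]
opening: 0.55
grasp_force: 30.0
```

View pics/cv1.png

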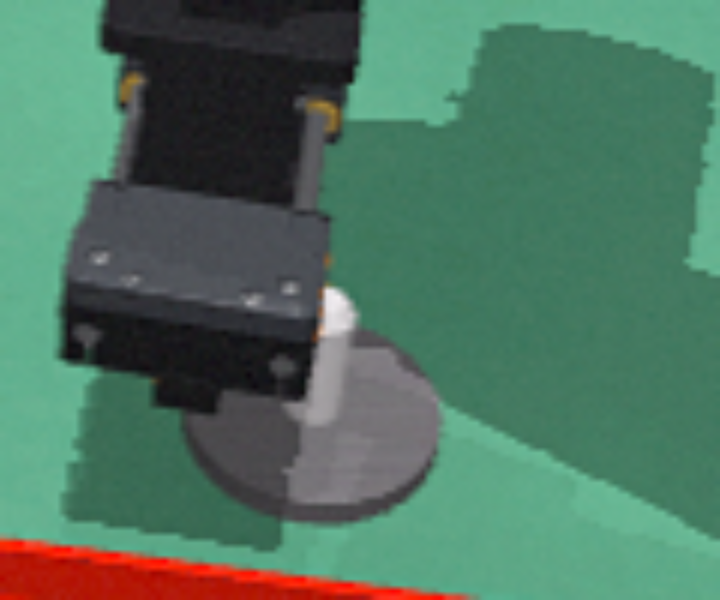

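Crop cv1: the gripper is beside the pin (tip at crop (295,340)), with only orange slivers of the cover showing behind it. By geometry it has turned ~57°. Lower slightly and press sideways against the pin to finish the turn.

```bash
python3 -m jog '[{"tx":-0.3,"ty":0,"tz":0.3,"roll":0,"jaw":0.3},{"tx":-0.3,"ty":0,"tz":0.2,"roll":0,"jaw":0.3},{"tx":0,"ty":0,"tz":0,"roll":0,"jaw":0.3}]'; python3 -m jog '[{"tx":-0.3,"ty":0,"tz":0,"roll":0,"jaw":0.3},{"tx":-0.3,"ty":0,"tz":0,"roll":0,"jaw":0.3},{"tx":0,"ty":0,"tz":0,"roll":0,"jaw":0.3}]'; python3 -m jog '[{"tx":-0.3,"ty":0,"tz":0,"roll":0,"jaw":0.3},{"tx":0,"ty":0,"tz":0,"roll":0,"jaw":0.3},{"tx":0,"ty":0,"tz":0,"roll":0,"jaw":0.3}]'
```

```text
time_s: 44.0
position: [0.5333, 0.0386, 0.0153]
tcp_rot: [[1.0, -0.003, 0.027], [-0.003, -1.0, -0.001], [0.027, 0.001, -1.0]]
force: [13.3, 6.1, 11.1]
opening: 0.548
grasp_force: 30.0
time_s: 44.3
position: [0.5334, 0.0382, 0.0161]
tcp_rot: [[0.999, -0.004, 0.039], [-0.004, -1.0, -0.002], [0.039, 0.002, -0.999]]
force: [19.8, 7.3, 9.3]
opening: 0.545
grasp_force: 30.0
time_s: 44.6
position: [0.533, 0.0377, 0.0167]
tcp_rot: [[0.999, -0.004, 0.044], [-0.004, -1.0, -0.003], [0.044, 0.003, -0.999]]
force: [24.0, 6.6, 10.8]
opening: 0.551
grasp_force: 30.0
```

```bash
python3 -m jog '[{"tx":1.5,"ty":0,"tz":-0.5,"roll":0,"jaw":0.3},{"tx":3,"ty":0.5,"tz":-0.5,"roll":0,"jaw":0.3},{"tx":3,"ty":1,"tz":0,"roll":0,"jaw":0.3},{"tx":3,"ty":1,"tz":0,"roll":0,"jaw":0.3},{"tx":0,"ty":0,"tz":0,"roll":0,"jaw":0.3},{"tx":0,"ty":0,"tz":0,"roll":0,"jaw":0.3}]'
python3 - <<'E'
from h import *
c=capture('side'); r,k=map(int,proj(c,[.61,.02,.05]))
save({'img':np.hstack([cv2.resize(c['img'][r-40:r+40,k-40:k+40],(400,400))])},'cv2')
H=hsv(c);m=(H[...,0]>=8)&(H[...,0]<=19)&(H[...,1]>150)&near(c,[.61,.02,.04],40);print(m.sum())
for q in np.argwhere(m)[::8]: print(q,H[q[0],q[1],2],end=' ')
E
```

```text
time_s: 45.2
position: [0.6161, 0.014, 0.021]
tcp_rot: [[1.0, -0.0, -0.002], [-0.0, -1.0, 0.0], [-0.002, -0.0, -1.0]]
force: [-0.0, -0.0, -2.0]
opening: 0.547
grasp_force: 30.0
70
[211 297] 172 [219 303] 188 [221 305] 202 [224 304] 255 [227 302] 184 [229 303] 255 [232 299] 126 [233 302] 255 [235 299] 191
```

View pics/cv2.png

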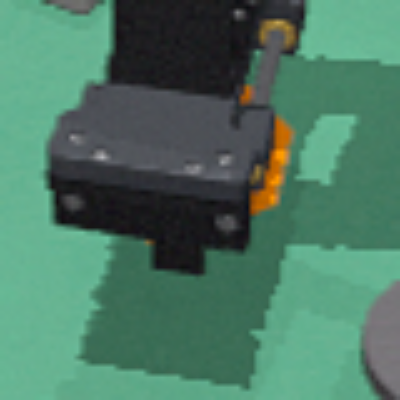

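Crop cv2: the cover is in the gripper, with orange at the right (robot side) at crop rows 120–210, so a residual tilt as computed. Press its mouth on the bench to square it.

```bash
python3 -m jog '[{"tx":0,"ty":0,"tz":0.8,"roll":0,"jaw":0.3},{"tx":0,"ty":0,"tz":0.7,"roll":0,"jaw":0.3},{"tx":0,"ty":0,"tz":0,"roll":0,"jaw":0.3}]'; python3 -m jog '[{"tx":0,"ty":0,"tz":0.4,"roll":0,"jaw":0.3},{"tx":0,"ty":0,"tz":0.4,"roll":0,"jaw":0.3},{"tx":0,"ty":0,"tz":0,"roll":0,"jaw":0.3}]'; python3 -m jog '[{"tx":0,"ty":0,"tz":0.4,"roll":0,"jaw":0.3},{"tx":0,"ty":0,"tz":0,"roll":0,"jaw":0.3},{"tx":0,"ty":0,"tz":0,"roll":0,"jaw":0.3}]'
```

```text
time_s: 45.55
position: [0.6144, 0.0147, 0.0054]
tcp_rot: [[1.0, 0.001, -0.004], [0.001, -1.0, 0.001], [-0.004, -0.001, -1.0]]
force: [0.2, -1.0, -1.8]
opening: 0.545
grasp_force: 30.0
time_s: 45.85
position: [0.6159, 0.0144, -0.0016]
tcp_rot: [[1.0, 0.0, -0.001], [0.0, -1.0, 0.0], [-0.001, -0.0, -1.0]]
force: [-0.1, -0.4, -1.4]
opening: 0.551
grasp_force: 30.0
time_s: 46.15
position: [0.6164, 0.0143, -0.0051]
tcp_rot: [[1.0, 0.0, -0.0], [0.0, -1.0, 0.0], [-0.0, -0.0, -1.0]]
force: [-0.1, -0.5, -0.7]
opening: 0.55
grasp_force: 30.0
```

```bash
python3 -m jog '[{"tx":0,"ty":0,"tz":0.2,"roll":0,"jaw":0.3},{"tx":0,"ty":0,"tz":0,"roll":0,"jaw":0.3},{"tx":0,"ty":0,"tz":0,"roll":0,"jaw":0.3}]'; python3 -m jog '[{"tx":0,"ty":0,"tz":0.2,"roll":0,"jaw":0.3},{"tx":0,"ty":0,"tz":0,"roll":0,"jaw":0.3},{"tx":0,"ty":0,"tz":0,"roll":0,"jaw":0.3}]'; python3 -m jog '[{"tx":0,"ty":0,"tz":0.2,"roll":0,"jaw":0.3},{"tx":0,"ty":0,"tz":0,"roll":0,"jaw":0.3},{"tx":0,"ty":0,"tz":0,"roll":0,"jaw":0.3}]'
```

```text
time_s: 46.45
position: [0.6164, 0.0143, -0.007]
tcp_rot: [[1.0, 0.0, -0.0], [0.0, -1.0, 0.0], [-0.0, -0.0, -1.0]]
force: [0.4, -0.7, -1.4]
opening: 0.551
grasp_force: 30.0
time_s: 46.75
position: [0.6164, 0.0143, -0.0091]
tcp_rot: [[1.0, 0.0, -0.0], [0.0, -1.0, 0.0], [-0.0, -0.0, -1.0]]
force: [0.2, -0.5, -0.9]
opening: 0.547
grasp_force: 30.0
time_s: 47.05
position: [0.6167, 0.0142, -0.0101]
tcp_rot: [[1.0, 0.0, 0.001], [0.0, -1.0, -0.0], [0.001, 0.0, -1.0]]
force: [-1.7, -0.1, 4.7]
opening: 0.548
grasp_force: 30.0
```

```bash
python3 -m jog '[{"tx":0,"ty":0,"tz":0.2,"roll":0,"jaw":0.3},{"tx":0,"ty":0,"tz":0,"roll":0,"jaw":0.3},{"tx":0,"ty":0,"tz":0,"roll":0,"jaw":0.3}]'; python3 -m jog '[{"tx":0,"ty":0,"tz":0.2,"roll":0,"jaw":0.3},{"tx":0,"ty":0,"tz":0,"roll":0,"jaw":0.3},{"tx":0,"ty":0,"tz":0,"roll":0,"jaw":0.3}]'
python3 - <<'E'
from h import *
c=capture('side')
H=hsv(c);m=(H[...,0]>=5)&(H[...,0]<=22)&(H[...,1]>150)&near(c,[.616,.014,.03],45)
for r in range(420):
    w=np.where(m[r])[0]
    if len(w): print(r,w.min(),w.max(),end='; ')
print()
for ph in(0,20,45):
    f=np.radians(ph); a=np.array([np.sin(f),0,-np.cos(f)]); b=np.array([-np.cos(f),0,-np.sin(f)])
    P=np.array([.6165,.0142,.024])
    for u in(-36,24):
        for v in(-24,24):
            for w in(24,): print(ph,'closed' if u<0 else 'mouth',v,np.round(proj(c,P+a*u/1e3+b*v/1e3+[0,w/1e3,0]),0))
E
```

```text
time_s: 47.35
position: [0.6167, 0.0142, -0.0103]
tcp_rot: [[1.0, 0.001, 0.001], [0.001, -1.0, -0.0], [0.001, 0.0, -1.0]]
force: [-4.5, 0.3, 16.0]
opening: 0.553
grasp_force: 30.0
time_s: 47.65
position: [0.6167, 0.0142, -0.0105]
tcp_rot: [[1.0, 0.001, 0.001], [0.001, -1.0, -0.0], [0.001, 0.0, -1.0]]
force: [-7.7, 0.4, 27.3]
opening: 0.549
grasp_force: 30.0
210 301 303; 211 300 305; 212 300 305; 213 299 305; 214 305 305; 223 296 297; 224 296 297; 225 296 296; 226 295 296; 229 302 303; 230 302 304; 231 302 305; 232 302 304; 233 302 304; 234 302 304; 235 302 304; 236 301 303; 237 301 303; 238 301 303; 239 301 303; 240 298 303; 241 298 302; 242 300 302; 243 300 301; 244 298 302; 245 298 301; 246 297 301; 247 297 298; 283 281 281; 
0 closed -24 [235. 273.]
0 closed 24 [238. 296.]
0 mouth -24 [255. 273.]
0 mouth 24 [258. 295.]
20 closed -24 [233. 279.]
20 closed 24 [242. 301.]
20 mouth -24 [251. 270.]
20 mouth 24 [260. 290.]
45 closed -24 [235. 288.]
45 closed 24 [249. 304.]
45 mouth -24 [246. 268.]
45 mouth 24 [260. 284.]
```

```bash
python3 -m jog '[{"tx":0,"ty":0,"tz":-0.5,"roll":0,"jaw":0.3},{"tx":0,"ty":0,"tz":0,"roll":0,"jaw":0.57},{"tx":0,"ty":0,"tz":0,"roll":0,"jaw":0.6},{"tx":0,"ty":0,"tz":0,"roll":0,"jaw":0.63},{"tx":0,"ty":0,"tz":0,"roll":0,"jaw":0.66},{"tx":0,"ty":0,"tz":0,"roll":0,"jaw":0.7}]'; python3 - <<'E'
from h import *
print(read_state()['force'],read_state()['opening'])
c=capture('side')
H=hsv(c);m=(H[...,0]>=5)&(H[...,0]<=22)&(H[...,1]>150)&near(c,[.616,.014,.03],45)
for r in range(420):
    w=np.where(m[r])[0]
    if len(w): print(r,w.min(),w.max(),end='; ')
E
```

```text
time_s: 48.3
position: [0.6161, 0.0143, -0.0106]
tcp_rot: [[1.0, 0.0, -0.001], [0.0, -1.0, 0.0], [-0.001, -0.0, -1.0]]
force: [0.4, 0.0, -1.3]
opening: 0.675
grasp_force: 0.0
[ 0.39798306  0.04835204 -1.26205078] 0.6747028481433678
209 300 305; 210 300 305; 211 300 306; 212 305 305; 227 295 296; 228 295 304; 229 301 311; 230 302 311; 231 302 311; 232 302 311; 233 302 311; 234 302 311; 235 302 311; 236 302 311; 237 301 311; 238 301 310; 239 301 310; 240 301 310; 241 300 310; 242 300 310; 243 300 310; 244 300 310; 245 299 310; 246 298 310; 247 297 309; 248 298 309; 249 297 309; 250 297 309; 251 297 309; 252 297 308; 253 297 308; 254 297 308; 255 292 308; 256 288 307; 257 288 307; 258 294 307; 259 301 307; 260 307 307;
```

```bash
python3 -m jog '[{"tx":0,"ty":0,"tz":0,"roll":0,"jaw":0.85},{"tx":0,"ty":0,"tz":0,"roll":0,"jaw":0.85},{"tx":0,"ty":0,"tz":-3,"roll":0,"jaw":0.85},{"tx":0,"ty":0,"tz":-4,"roll":0,"jaw":0.85},{"tx":0,"ty":0,"tz":-4,"roll":0,"jaw":0.85},{"tx":-2,"ty":4,"tz":-2,"roll":0,"jaw":0.85},{"tx":-2,"ty":4,"tz":0,"roll":0,"jaw":0.85},{"tx":-2,"ty":4,"tz":0,"roll":0,"jaw":0.85}]'; python3 -m jog '[{"tx":-2,"ty":4,"tz":0,"roll":0,"jaw":0.85},{"tx":-2,"ty":4,"tz":0,"roll":0,"jaw":0.85},{"tx":0,"ty":0,"tz":0,"roll":0,"jaw":0.85}]'; python3 - <<'E'
from h import *
from scipy.optimize import differential_evolution as de
for n in('top','side'):
    c=capture(n); save(c,n+'5'); H=hsv(c)
    m=(H[...,0]>=4)&(H[...,0]<=22)&(H[...,1]>150)&(H[...,2]>40)&near(c,[.61,.014,.03],38); m=biggest(m)
    print(n,m.sum(),cv2.boundingRect(m.astype(np.uint8)))
    for nm,L,Z in(('upright',.048,.06),('flat',.06,.048)):
        def f(q):
            im=np.zeros((420,560),np.uint8); h=cv2.convexHull(np.array([proj(c,w) for w in box(*q,L,.048,0,Z)],np.float32)[:,None,::-1])
            cv2.fillConvexPoly(im,np.round(h*16).astype(np.int32),1,shift=4); return (im.astype(bool)^m).sum()
        r=de(f,[(.56,.66),(-.04,.06),(-.78,.78)],seed=1,maxiter=60); print(nm,r.x.round(4),r.fun)
    for t in('cover','cover_mouth'): print(t,[(round(r['p'],2),np.round(r['point'],1)) for r in landmark_of(n,t)[:2]])
E
```

```text
time_s: 49.15
position: [0.5565, -0.1068, 0.1214]
tcp_rot: [[1.0, 0.002, 0.003], [0.002, -1.0, -0.001], [0.003, 0.001, -1.0]]
force: [0.2, 0.1, 0.9]
opening: 0.848
grasp_force: 0.0
time_s: 49.45
position: [0.5147, -0.1905, 0.1202]
tcp_rot: [[1.0, -0.006, -0.0], [-0.006, -1.0, -0.002], [-0.0, 0.002, -1.0]]
force: [0.9, 0.6, -0.7]
opening: 0.849
grasp_force: 0.0
top 543 (247, 205, 21, 26)
upright [ 0.5942  0.0122 -0.0059] 42.0
flat [0.594  0.0128 0.0087] 23.0
cover [(0.72, array([229.4, 258.9])), (0.43, array([253.3, 187. ]))]
cover_mouth [(0.65, array([207. , 258.7]))]
side 893 (280, 226, 32, 35)
upright [ 0.5946  0.0194 -0.2716] 163.0
flat [0.5953 0.0143 0.0807] 71.0
cover [(0.97, array([247.2, 310.7]))]
cover_mouth [(0.83, array([238.4, 281. ]))]
```

The picture data show the cover is back flat on its side at (.594,.013), yaw ~0, closed end toward the robot: it slid in the pads and fell back. New plan: grip only the top of the mouth end with the fingertips (small patch, long lever), tip it partly on the pin, then press it upright on the bench.

```bash
python3 -m jog '[{"tx":2,"ty":-4.1,"tz":0,"roll":0,"jaw":0.85},{"tx":2,"ty":-4.1,"tz":0,"roll":0,"jaw":0.85},{"tx":2,"ty":-4.1,"tz":0,"roll":0,"jaw":0.85},{"tx":2,"ty":-4.1,"tz":0,"roll":0,"jaw":0.85},{"tx":2,"ty":-4.1,"tz":0,"roll":0,"jaw":0.85},{"tx":0,"ty":0,"tz":4,"roll":0,"jaw":0.85},{"tx":0,"ty":0,"tz":0,"roll":0,"jaw":0.85},{"tx":0,"ty":0,"tz":0,"roll":0,"jaw":0.85}]';python3 -m jog '[{"tx":0,"ty":0,"tz":0,"roll":0,"jaw":0.85},{"tx":0,"ty":0,"tz":0,"roll":0,"jaw":0.85}]'
```

```text
time_s: 50.55
position: [0.6151, 0.0204, 0.0792]
tcp_rot: [[1.0, 0.002, -0.004], [0.002, -1.0, 0.0], [-0.004, -0.0, -1.0]]
force: [0.0, 0.1, -0.0]
opening: 0.847
grasp_force: 0.0
time_s: 50.75
position: [0.6172, 0.0183, 0.0815]
tcp_rot: [[1.0, -0.001, 0.002], [-0.001, -1.0, -0.0], [0.002, 0.0, -1.0]]
force: [0.5, 0.1, -0.3]
opening: 0.851
grasp_force: 0.0
```

```bash
python3 -m jog '[{"tx":-0.1,"ty":0.5,"tz":2.4,"roll":0,"jaw":0.85},{"tx":0,"ty":0,"tz":2,"roll":0,"jaw":0.85},{"tx":0,"ty":0,"tz":1,"roll":0,"jaw":0.85},{"tx":0,"ty":0,"tz":0,"roll":0,"jaw":0.85},{"tx":0,"ty":0,"tz":0,"roll":0,"jaw":0.85}]'; python3 -m jog '[{"tx":0,"ty":0,"tz":0,"roll":0,"jaw":0.3},{"tx":0,"ty":0,"tz":0,"roll":0,"jaw":0.3},{"tx":0,"ty":0,"tz":0,"roll":0,"jaw":0.3},{"tx":0,"ty":0,"tz":0,"roll":0,"jaw":0.3},{"tx":0,"ty":0,"tz":0,"roll":0,"jaw":0.3},{"tx":0,"ty":0,"tz":0,"roll":0,"jaw":0.3}]'
```

```text
time_s: 51.25
position: [0.616, 0.0138, 0.0268]
tcp_rot: [[1.0, -0.0, 0.001], [-0.0, -1.0, -0.0], [0.001, 0.0, -1.0]]
force: [0.4, 0.6, 0.6]
opening: 0.851
grasp_force: 0.0
time_s: 51.85
position: [0.6156, 0.0143, 0.0263]
tcp_rot: [[1.0, 0.0, 0.0], [0.0, -1.0, -0.0], [0.0, 0.0, -1.0]]
force: [-0.8, 0.3, 2.0]
opening: 0.55
grasp_force: 30.0
```

```bash
python3 -m jog '[{"tx":0,"ty":0,"tz":-2.5,"roll":0,"jaw":0.3},{"tx":0,"ty":0,"tz":-3,"roll":0,"jaw":0.3},{"tx":0,"ty":0,"tz":-3,"roll":0,"jaw":0.3},{"tx":-2.3,"ty":-0.8,"tz":0,"roll":0,"jaw":0.3},{"tx":-2.3,"ty":-0.8,"tz":0,"roll":0,"jaw":0.3},{"tx":-2.25,"ty":-0.85,"tz":0,"roll":0,"jaw":0.3},{"tx":0,"ty":0,"tz":0,"roll":0,"jaw":0.3},{"tx":0,"ty":0,"tz":0,"roll":0,"jaw":0.3}]'; python3 -m jog '[{"tx":0,"ty":0,"tz":1,"roll":0,"jaw":0.3},{"tx":0,"ty":0,"tz":1,"roll":0,"jaw":0.3},{"tx":0,"ty":0,"tz":0,"roll":0,"jaw":0.3},{"tx":0,"ty":0,"tz":0,"roll":0,"jaw":0.3}]'
```

```text
time_s: 52.65
position: [0.5471, 0.0388, 0.111]
tcp_rot: [[1.0, 0.001, 0.001], [0.001, -1.0, -0.0], [0.001, 0.0, -1.0]]
force: [-0.6, -0.4, -1.1]
opening: 0.547
grasp_force: 30.0
time_s: 53.05
position: [0.5468, 0.0386, 0.09]
tcp_rot: [[1.0, -0.0, -0.002], [-0.0, -1.0, 0.0], [-0.002, -0.0, -1.0]]
force: [0.3, 0.1, -0.6]
opening: 0.547
grasp_force: 30.0
```

```bash
python3 -m jog '[{"tx":0,"ty":0,"tz":0.4,"roll":0,"jaw":0.3},{"tx":0,"ty":0,"tz":0.4,"roll":0,"jaw":0.3},{"tx":0,"ty":0,"tz":0.4,"roll":0,"jaw":0.3},{"tx":0,"ty":0,"tz":0,"roll":0,"jaw":0.3}]'; python3 -m jog '[{"tx":0,"ty":0,"tz":0.4,"roll":0,"jaw":0.3},{"tx":0,"ty":0,"tz":0.4,"roll":0,"jaw":0.3},{"tx":0,"ty":0,"tz":0.4,"roll":0,"jaw":0.3},{"tx":0,"ty":0,"tz":0,"roll":0,"jaw":0.3}]'; python3 -m jog '[{"tx":0,"ty":0,"tz":0.4,"roll":0,"jaw":0.3},{"tx":0,"ty":0,"tz":0.4,"roll":0,"jaw":0.3},{"tx":0,"ty":0,"tz":0.4,"roll":0,"jaw":0.3},{"tx":0,"ty":0,"tz":0,"roll":0,"jaw":0.3}]'
```

```text
time_s: 53.45
position: [0.5525, 0.0383, 0.081]
tcp_rot: [[1.0, -0.001, 0.012], [-0.001, -1.0, -0.001], [0.012, 0.001, -1.0]]
force: [3.9, 0.7, 6.8]
opening: 0.544
grasp_force: 30.0
time_s: 53.85
position: [0.5568, 0.0379, 0.0702]
tcp_rot: [[1.0, -0.001, 0.021], [-0.001, -1.0, -0.001], [0.021, 0.001, -1.0]]
force: [9.8, 1.0, 7.8]
opening: 0.548
grasp_force: 30.0
time_s: 54.25
position: [0.5588, 0.0377, 0.0585]
tcp_rot: [[1.0, -0.002, 0.025], [-0.002, -1.0, -0.002], [0.025, 0.002, -1.0]]
force: [12.1, 2.1, 6.1]
opening: 0.549
grasp_force: 30.0
```

The cover slid off the pin tip sideways (x drifted 12 mm). Back up and take the contact further in, about 40 mm from the pads.

```bash
python3 -m jog '[{"tx":0,"ty":0,"tz":-2,"roll":0,"jaw":0.3},{"tx":0,"ty":0,"tz":-2.5,"roll":0,"jaw":0.3},{"tx":-1.3,"ty":0,"tz":0,"roll":0,"jaw":0.3},{"tx":0,"ty":0,"tz":0,"roll":0,"jaw":0.3},{"tx":0,"ty":0,"tz":0,"roll":0,"jaw":0.3}]'
python3 - <<'E'
from h import *
c=capture('side');H=hsv(c);m=(H[...,0]>=5)&(H[...,0]<=22)&(H[...,1]>150)&near(c,[.51,.0387,.09],50)
print([(r,np.where(m[r])[0].min(),np.where(m[r])[0].max()) for r in range(0,420,2) if m[r].any()])
for ph in(90,75,60,45):
    f=np.radians(ph); a=np.array([np.sin(f),0,-np.cos(f)]); b=np.array([-np.cos(f),0,-np.sin(f)])
    P=np.array([.534,.0387,read_state()['position'][2]+.0157])
    print(ph,[np.round(proj(c,P+a*u/1e3+b*v/1e3+[0,.024,0])).astype(int) for u in(-51,9) for v in(-5,43)])
E
```

```text
time_s: 54.75
position: [0.5337, 0.0388, 0.0998]
tcp_rot: [[1.0, 0.0, -0.0], [0.0, -1.0, 0.0], [-0.0, -0.0, -1.0]]
force: [0.7, -0.2, -0.9]
opening: 0.546
grasp_force: 30.0
[(206, np.int64(349), np.int64(349)), (208, np.int64(349), np.int64(350)), (210, np.int64(348), np.int64(351)), (212, np.int64(348), np.int64(352)), (214, np.int64(348), np.int64(353)), (216, np.int64(347), np.int64(354)), (218, np.int64(347), np.int64(355)), (220, np.int64(347), np.int64(356)), (222, np.int64(346), np.int64(357)), (224, np.int64(340), np.int64(358)), (226, np.int64(319), np.int64(358)), (228, np.int64(318), np.int64(357)), (230, np.int64(330), np.int64(357)), (232, np.int64(330), np.int64(357)), (234, np.int64(322), np.int64(357)), (236, np.int64(323), np.int64(357)), (238, np.int64(324), np.int64(356)), (240, np.int64(325), np.int64(350)), (242, np.int64(326), np.int64(342)), (244, np.int64(328), np.int64(334))]
90 [array([232, 352]), array([250, 349]), array([227, 320]), array([245, 318])]
75 [array([226, 351]), array([245, 355]), array([228, 320]), array([247, 324])]
60 [array([221, 349]), array([239, 359]), array([229, 319]), array([247, 330])]
45 [array([216, 344]), array([233, 361]), array([230, 319]), array([246, 336])]
```

Outline check: the cover has already turned ~30° (corner at (238,357)). Another bite on the pin with x≈.541.

```bash
python3 -m jog '[{"tx":0.7,"ty":0,"tz":0,"roll":0,"jaw":0.3},{"tx":0,"ty":0,"tz":1.2,"roll":0,"jaw":0.3},{"tx":0,"ty":0,"tz":1.2,"roll":0,"jaw":0.3},{"tx":0,"ty":0,"tz":0.4,"roll":0,"jaw":0.3},{"tx":0,"ty":0,"tz":0,"roll":0,"jaw":0.3}]'; python3 -m jog '[{"tx":0,"ty":0,"tz":0.4,"roll":0,"jaw":0.3},{"tx":0,"ty":0,"tz":0.4,"roll":0,"jaw":0.3},{"tx":0,"ty":0,"tz":0,"roll":0,"jaw":0.3}]'; python3 -m jog '[{"tx":-0.2,"ty":0,"tz":0.4,"roll":0,"jaw":0.3},{"tx":0,"ty":0,"tz":0.3,"roll":0,"jaw":0.3},{"tx":0,"ty":0,"tz":0,"roll":0,"jaw":0.3}]'
python3 - <<'E'
from h import *
c=capture('side');H=hsv(c);m=(H[...,0]>=5)&(H[...,0]<=22)&(H[...,1]>150)&near(c,[.51,.0387,.09],50)
print([(r,np.where(m[r])[0].min(),np.where(m[r])[0].max()) for r in range(0,420,2) if m[r].any()])
s=read_state()['position']
for ph in(75,60,45,30):
    f=np.radians(ph); a=np.array([np.sin(f),0,-np.cos(f)]); b=np.array([-np.cos(f),0,-np.sin(f)])
    P=np.array([s[0],.0387,s[2]+.0157])
    print(ph,[np.round(proj(c,P+a*u/1e3+b*v/1e3+[0,.024,0])).astype(int) for u in(-51,9) for v in(-5,43)])
E
```

```text
time_s: 55.3
position: [0.5396, 0.0389, 0.0704]
tcp_rot: [[1.0, 0.0, -0.004], [0.0, -1.0, 0.001], [-0.004, -0.001, -1.0]]
force: [0.2, -0.8, -1.2]
opening: 0.549
grasp_force: 30.0
time_s: 55.6
position: [0.5426, 0.0388, 0.0648]
tcp_rot: [[1.0, -0.0, 0.004], [-0.0, -1.0, 0.0], [0.004, -0.0, -1.0]]
force: [1.7, 1.5, 4.5]
opening: 0.546
grasp_force: 30.0
time_s: 55.9
position: [0.5447, 0.0386, 0.0593]
tcp_rot: [[1.0, -0.001, 0.013], [-0.001, -1.0, -0.0], [0.013, 0.0, -1.0]]
force: [4.5, 1.9, 6.6]
opening: 0.549
grasp_force: 30.0
[(196, np.int64(340), np.int64(341)), (198, np.int64(342), np.int64(343)), (222, np.int64(341), np.int64(343)), (224, np.int64(341), np.int64(344)), (226, np.int64(340), np.int64(345)), (228, np.int64(340), np.int64(347)), (230, np.int64(339), np.int64(349)), (232, np.int64(339), np.int64(351)), (234, np.int64(339), np.int64(351)), (236, np.int64(338), np.int64(351)), (238, np.int64(338), np.int64(351)), (240, np.int64(338), np.int64(351)), (242, np.int64(312), np.int64(350)), (244, np.int64(323), np.int64(350)), (246, np.int64(323), np.int64(350)), (248, np.int64(316), np.int64(350)), (250, np.int64(317), np.int64(345)), (252, np.int64(319), np.int64(340)), (254, np.int64(321), np.int64(336)), (256, np.int64(323), np.int64(331)), (258, np.int64(325), np.int64(326))]
75 [array([241, 343]), array([259, 347]), array([243, 313]), array([260, 318])]
60 [array([236, 341]), array([254, 351]), array([244, 312]), array([260, 323])]
45 [array([232, 336]), array([247, 352]), array([245, 313]), array([259, 328])]
30 [array([228, 331]), array([241, 351]), array([246, 313]), array([257, 333])]
```

Turning cleanly (~47° left, forces under 7 N). Continue.

```bash
python3 -m jog '[{"tx":0,"ty":0,"tz":0.4,"roll":0,"jaw":0.3},{"tx":0,"ty":0,"tz":0.4,"roll":0,"jaw":0.3},{"tx":0,"ty":0,"tz":0,"roll":0,"jaw":0.3}]'; python3 -m jog '[{"tx":0,"ty":0,"tz":0.4,"roll":0,"jaw":0.3},{"tx":0,"ty":0,"tz":0.4,"roll":0,"jaw":0.3},{"tx":0,"ty":0,"tz":0,"roll":0,"jaw":0.3}]'
cat > oc.py <<'E'
from h import *
c=capture('side');s=read_state()['position'];H=hsv(c);m=(H[...,0]>=5)&(H[...,0]<=22)&(H[...,1]>150)&near(c,[s[0]-.02,s[1],s[2]+.01],50)
print([(r,np.where(m[r])[0].min(),np.where(m[r])[0].max()) for r in range(0,420,2) if m[r].any()])
for ph in(60,45,30,15,0):
    f=np.radians(ph); a=np.array([np.sin(f),0,-np.cos(f)]); b=np.array([-np.cos(f),0,-np.sin(f)])
    P=np.array([s[0],s[1],s[2]+.0157])
    print(ph,[np.round(proj(c,P+a*u/1e3+b*v/1e3+[0,.024,0])).astype(int) for u in(-51,9) for v in(-5,43)])
E
sed -i 's/np.where(m\[r\])\[0\].min()/int(np.where(m[r])[0].min())/;s/np.where(m\[r\])\[0\].max()/int(np.where(m[r])[0].max())/' oc.py
python3 oc.py
```

```text
time_s: 56.25
position: [0.5464, 0.0385, 0.0515]
tcp_rot: [[1.0, -0.002, 0.016], [-0.002, -1.0, -0.0], [0.016, 0.0, -1.0]]
force: [6.9, 2.4, 6.3]
opening: 0.548
grasp_force: 30.0
time_s: 56.55
position: [0.547, 0.0386, 0.0436]
tcp_rot: [[1.0, -0.002, 0.017], [-0.002, -1.0, -0.0], [0.017, 0.0, -1.0]]
force: [8.4, 3.5, 5.9]
opening: 0.549
grasp_force: 30.0
[(202, 336, 340), (204, 340, 341), (224, 339, 339), (226, 339, 342), (228, 339, 345), (230, 339, 348), (232, 338, 348), (234, 338, 348), (236, 338, 348), (238, 337, 348), (240, 337, 348), (242, 337, 347), (244, 336, 347), (246, 336, 346), (248, 330, 344), (250, 321, 342), (252, 321, 340), (254, 316, 337), (256, 319, 335), (258, 323, 333), (260, 326, 330), (288, 308, 311), (290, 326, 327), (292, 342, 342)]
60 [array([242, 339]), array([259, 349]), array([249, 311]), array([265, 322])]
45 [array([238, 334]), array([253, 350]), array([250, 311]), array([264, 327])]
30 [array([234, 329]), array([246, 349]), array([251, 312]), array([263, 331])]
15 [array([232, 322]), array([240, 346]), array([252, 312]), array([260, 335])]
0 [array([230, 315]), array([234, 340]), array([253, 313]), array([256, 337])]
```

~30° left. Now move clear and press upright on the bench.

```bash
python3 -m jog '[{"tx":2,"ty":0,"tz":-1,"roll":0,"jaw":0.3},{"tx":3,"ty":1,"tz":0,"roll":0,"jaw":0.3},{"tx":3,"ty":1,"tz":1,"roll":0,"jaw":0.3},{"tx":0,"ty":0,"tz":1.5,"roll":0,"jaw":0.3},{"tx":0,"ty":0,"tz":0.5,"roll":0,"jaw":0.3},{"tx":0,"ty":0,"tz":0,"roll":0,"jaw":0.3},{"tx":0,"ty":0,"tz":0,"roll":0,"jaw":0.3}]'; python3 -m jog '[{"tx":0,"ty":0,"tz":0.4,"roll":0,"jaw":0.3},{"tx":0,"ty":0,"tz":0.4,"roll":0,"jaw":0.3},{"tx":0,"ty":0,"tz":0,"roll":0,"jaw":0.3}]';python3 -m jog '[{"tx":0,"ty":0,"tz":0.3,"roll":0,"jaw":0.3},{"tx":0,"ty":0,"tz":0.3,"roll":0,"jaw":0.3},{"tx":0,"ty":0,"tz":0,"roll":0,"jaw":0.3}]'; python3 -m jog '[{"tx":0,"ty":0,"tz":0.3,"roll":0,"jaw":0.3},{"tx":0,"ty":0,"tz":0.3,"roll":0,"jaw":0.3},{"tx":0,"ty":0,"tz":0,"roll":0,"jaw":0.3}]'
```

```text
time_s: 57.3
position: [0.6174, 0.0193, 0.0207]
tcp_rot: [[1.0, 0.001, -0.002], [0.001, -1.0, 0.0], [-0.002, -0.0, -1.0]]
force: [-0.1, -0.2, -1.7]
opening: 0.55
grasp_force: 30.0
time_s: 57.6
position: [0.6189, 0.0189, 0.0132]
tcp_rot: [[1.0, 0.0, 0.0], [0.0, -1.0, 0.0], [0.0, -0.0, -1.0]]
force: [-0.3, -0.2, -0.7]
opening: 0.547
grasp_force: 30.0
time_s: 57.9
position: [0.6224, 0.019, 0.0096]
tcp_rot: [[1.0, -0.001, 0.008], [-0.001, -1.0, 0.0], [0.008, -0.0, -1.0]]
force: [2.3, 1.7, 9.4]
opening: 0.551
grasp_force: 30.0
time_s: 58.2
position: [0.6256, 0.0188, 0.0053]
tcp_rot: [[1.0, -0.001, 0.014], [-0.001, -1.0, -0.0], [0.014, 0.0, -1.0]]
force: [3.8, 3.0, 14.1]
opening: 0.548
grasp_force: 30.0
```

Contact where expected; keep pressing.

```bash
python3 -m jog '[{"tx":0,"ty":0,"tz":0.4,"roll":0,"jaw":0.3},{"tx":0,"ty":0,"tz":0.3,"roll":0,"jaw":0.3},{"tx":0,"ty":0,"tz":0,"roll":0,"jaw":0.3}]'; python3 -m jog '[{"tx":0,"ty":0,"tz":0.3,"roll":0,"jaw":0.3},{"tx":0,"ty":0,"tz":0.2,"roll":0,"jaw":0.3},{"tx":0,"ty":0,"tz":0,"roll":0,"jaw":0.3}]';python3 -m jog '[{"tx":0,"ty":0,"tz":0.2,"roll":0,"jaw":0.3},{"tx":0,"ty":0,"tz":0,"roll":0,"jaw":0.3},{"tx":0,"ty":0,"tz":0,"roll":0,"jaw":0.3}]'; python3 oc.py
```

```text
time_s: 58.5
position: [0.6286, 0.0188, -0.0003]
tcp_rot: [[1.0, -0.002, 0.021], [-0.002, -1.0, -0.001], [0.021, 0.001, -1.0]]
force: [6.5, 4.0, 17.4]
opening: 0.545
grasp_force: 30.0
time_s: 58.8
position: [0.6302, 0.0188, -0.0046]
tcp_rot: [[1.0, -0.002, 0.024], [-0.002, -1.0, -0.001], [0.024, 0.001, -1.0]]
force: [8.1, 4.8, 19.6]
opening: 0.551
grasp_force: 30.0
time_s: 59.1
position: [0.6307, 0.0188, -0.0063]
tcp_rot: [[1.0, -0.002, 0.025], [-0.002, -1.0, -0.001], [0.025, 0.001, -1.0]]
force: [10.0, 5.1, 20.3]
opening: 0.549
grasp_force: 30.0
[(210, 294, 298), (212, 294, 299), (214, 298, 298), (222, 290, 290), (224, 290, 298), (226, 295, 304), (228, 296, 303), (230, 296, 302), (232, 296, 302), (234, 296, 302), (236, 295, 301), (238, 295, 301), (240, 294, 300), (242, 293, 299), (244, 291, 298), (246, 291, 298), (248, 291, 298), (250, 291, 297), (252, 290, 296), (254, 290, 296), (256, 281, 295), (258, 288, 295), (284, 278, 289), (286, 296, 305), (288, 273, 320), (290, 273, 273), (294, 272, 272), (296, 271, 271)]
60 [array([247, 297]), array([263, 307]), array([253, 272]), array([268, 283])]
45 [array([243, 292]), array([257, 308]), array([254, 272]), array([268, 288])]
30 [array([240, 287]), array([251, 306]), array([255, 273]), array([266, 292])]
15 [array([237, 281]), array([245, 303]), array([256, 274]), array([263, 295])]
0 [array([236, 274]), array([240, 298]), array([257, 275]), array([260, 297])]
```

Outline: edge from (240,300) to (258,295), so only ~9° left and the centre of mass is well inside the mouth. Release gently and check.

```bash
python3 -m jog '[{"tx":-0.5,"ty":0,"tz":0.2,"roll":0,"jaw":0.3},{"tx":0,"ty":0,"tz":0,"roll":0,"jaw":0.3},{"tx":0,"ty":0,"tz":-0.4,"roll":0,"jaw":0.57},{"tx":0,"ty":0,"tz":0,"roll":0,"jaw":0.6},{"tx":0,"ty":0,"tz":0,"roll":0,"jaw":0.65},{"tx":0,"ty":0,"tz":0,"roll":0,"jaw":0.75},{"tx":0,"ty":0,"tz":0,"roll":0,"jaw":0.85},{"tx":0,"ty":0,"tz":0,"roll":0,"jaw":0.85}]'; python3 -m jog '[{"tx":0,"ty":0,"tz":-3,"roll":0,"jaw":0.85},{"tx":0,"ty":0,"tz":-4,"roll":0,"jaw":0.85},{"tx":0,"ty":0,"tz":-4,"roll":0,"jaw":0.85},{"tx":-2,"ty":4,"tz":-2,"roll":0,"jaw":0.85},{"tx":-2,"ty":4,"tz":0,"roll":0,"jaw":0.85},{"tx":-2,"ty":4,"tz":0,"roll":0,"jaw":0.85},{"tx":-2,"ty":4,"tz":0,"roll":0,"jaw":0.85},{"tx":0,"ty":0,"tz":0,"roll":0,"jaw":0.85}]'; cat > cf.py <<'E'
from h import *
from scipy.optimize import differential_evolution as de
import sys
p=[float(v) for v in sys.argv[1:4]]
for n in('top','side'):
    c=capture(n); H=hsv(c)
    m=(H[...,0]>=4)&(H[...,0]<=22)&(H[...,1]>150)&(H[...,2]>40)&near(c,[p[0],p[1],p[2]+.03],38); m=biggest(m)
    print(n,m.sum(),cv2.boundingRect(m.astype(np.uint8)))
    for nm,L,Z in(('upright',.048,.06),('flat',.06,.048)):
        def f(q):
            im=np.zeros((420,560),np.uint8); h=cv2.convexHull(np.array([proj(c,w) for w in box(*q,L,.048,p[2],p[2]+Z)],np.float32)[:,None,::-1])
            cv2.fillConvexPoly(im,np.round(h*16).astype(np.int32),1,shift=4); return (im.astype(bool)^m).sum()
        r=de(f,[(p[0]-.05,p[0]+.05),(p[1]-.05,p[1]+.05),(-.78,.78)],seed=1,maxiter=60); print(nm,r.x.round(4),r.fun)
    for t in('cover','cover_mouth'): print(t,[(round(r['p'],2),np.round(r['point'],1)) for r in landmark_of(n,t)[:2]])
E
python3 cf.py .61 .02 0
```

```text
time_s: 59.95
position: [0.6132, 0.0187, -0.0118]
tcp_rot: [[1.0, 0.0, -0.002], [0.0, -1.0, 0.0], [-0.002, -0.0, -1.0]]
force: [0.2, -0.5, -0.7]
opening: 0.816
grasp_force: 0.0
time_s: 60.75
position: [0.5319, -0.1457, 0.1189]
tcp_rot: [[1.0, -0.006, -0.001], [-0.006, -1.0, -0.001], [-0.001, 0.001, -1.0]]
force: [-0.6, 0.6, -0.6]
opening: 0.848
grasp_force: 0.0
top 458 (245, 199, 21, 23)
upright [ 0.6126  0.0171 -0.0049] 24.0
flat [0.6181 0.0173 0.0032] 108.0
cover [(0.57, array([209.6, 256.7])), (0.31, array([160.6, 346.2]))]
cover_mouth [(0.58, array([208.4, 255. ]))]
side 854 (274, 222, 27, 38)
upright [0.6132 0.018  0.0726] 48.0
flat [0.6129 0.0103 0.1655] 205.0
cover [(0.9, array([231.2, 291.6])), (0.37, array([326.2, 328.2]))]
cover_mouth [(0.79, array([249.8, 287.6]))]
```

The cover now stands upright, mouth down, at (.6128,.0175): its closed end shows at (231,292) and its mouth at (250,288) in the side view. Grasp it and set it over the pin.

```bash
python3 -m jog '[{"tx":2,"ty":-4.1,"tz":0,"roll":0,"jaw":0.85},{"tx":2,"ty":-4.1,"tz":0,"roll":0,"jaw":0.85},{"tx":2,"ty":-4.1,"tz":0,"roll":0,"jaw":0.85},{"tx":2,"ty":-4.1,"tz":0,"roll":0,"jaw":0.85},{"tx":0,"ty":0,"tz":3,"roll":0,"jaw":0.85},{"tx":0,"ty":0,"tz":0,"roll":0,"jaw":0.85},{"tx":0,"ty":0,"tz":0,"roll":0,"jaw":0.85},{"tx":0,"ty":0,"tz":0,"roll":0,"jaw":0.85}]'
```

```text
time_s: 61.85
position: [0.6141, 0.0224, 0.0897]
tcp_rot: [[1.0, -0.0, 0.001], [-0.0, -1.0, -0.0], [0.001, 0.0, -1.0]]
force: [0.9, 1.1, 1.0]
opening: 0.846
grasp_force: 0.0
```

```bash
python3 -m jog '[{"tx":-0.1,"ty":0.5,"tz":0,"roll":0,"jaw":0.85},{"tx":0,"ty":0,"tz":3,"roll":0,"jaw":0.85},{"tx":0,"ty":0,"tz":3,"roll":0,"jaw":0.85},{"tx":0,"ty":0,"tz":2,"roll":0,"jaw":0.85},{"tx":0,"ty":0,"tz":0,"roll":0,"jaw":0.85},{"tx":0,"ty":0,"tz":0,"roll":0,"jaw":0.85}]'; python3 -m jog '[{"tx":0,"ty":0,"tz":0,"roll":0,"jaw":0.3},{"tx":0,"ty":0,"tz":0,"roll":0,"jaw":0.3},{"tx":0,"ty":0,"tz":0,"roll":0,"jaw":0.3},{"tx":0,"ty":0,"tz":0,"roll":0,"jaw":0.3},{"tx":0,"ty":0,"tz":0,"roll":0,"jaw":0.3},{"tx":0,"ty":0,"tz":0,"roll":0,"jaw":0.3}]'
```

```text
time_s: 62.45
position: [0.6133, 0.0168, 0.0097]
tcp_rot: [[1.0, -0.001, 0.001], [-0.001, -1.0, -0.0], [0.001, 0.0, -1.0]]
force: [0.0, 0.1, 0.4]
opening: 0.847
grasp_force: 0.0
time_s: 63.05
position: [0.6132, 0.0179, 0.0096]
tcp_rot: [[1.0, 0.0, 0.001], [0.0, -1.0, -0.0], [0.001, 0.0, -1.0]]
force: [0.3, 0.9, 5.1]
opening: 0.545
grasp_force: 30.0
```

```bash
python3 -m jog '[{"tx":0,"ty":0,"tz":-2.5,"roll":0,"jaw":0.3},{"tx":0,"ty":0,"tz":-3,"roll":0,"jaw":0.3},{"tx":0,"ty":0,"tz":-2.7,"roll":0,"jaw":0.3},{"tx":0,"ty":0,"tz":0,"roll":0,"jaw":0.3},{"tx":-4,"ty":-0.7,"tz":0,"roll":0,"jaw":0.3},{"tx":-4,"ty":-0.7,"tz":0,"roll":0,"jaw":0.3},{"tx":-3.9,"ty":-0.7,"tz":0,"roll":0,"jaw":0.3},{"tx":0,"ty":0,"tz":0,"roll":0,"jaw":0.3}]'; python3 -m jog '[{"tx":0,"ty":0,"tz":0,"roll":0,"jaw":0.3},{"tx":0,"ty":0,"tz":0,"roll":0,"jaw":0.3},{"tx":0,"ty":0,"tz":0,"roll":0,"jaw":0.3}]'
```

```text
time_s: 63.85
position: [0.4836, 0.0408, 0.0889]
tcp_rot: [[1.0, 0.001, -0.015], [0.001, -1.0, 0.002], [-0.015, -0.002, -1.0]]
force: [-0.1, 1.2, -1.2]
opening: 0.548
grasp_force: 30.0
time_s: 64.15
position: [0.4955, 0.0383, 0.0907]
tcp_rot: [[1.0, 0.0, 0.001], [0.0, -1.0, -0.0], [0.001, 0.0, -1.0]]
force: [0.2, -0.1, -1.1]
opening: 0.551
grasp_force: 30.0
```

Aligned within 2 mm (the cavity allows 10 mm). Lower.

```bash
python3 -m jog '[{"tx":-0.1,"ty":0,"tz":1.2,"roll":0,"jaw":0.3},{"tx":0,"ty":0,"tz":1.2,"roll":0,"jaw":0.3},{"tx":0,"ty":0,"tz":0.8,"roll":0,"jaw":0.3},{"tx":0,"ty":0,"tz":0,"roll":0,"jaw":0.3}]'; python3 -m jog '[{"tx":0,"ty":0,"tz":1,"roll":0,"jaw":0.3},{"tx":0,"ty":0,"tz":1,"roll":0,"jaw":0.3},{"tx":0,"ty":0,"tz":0.8,"roll":0,"jaw":0.3},{"tx":0,"ty":0,"tz":0,"roll":0,"jaw":0.3}]'; python3 -m jog '[{"tx":0,"ty":0,"tz":0.5,"roll":0,"jaw":0.3},{"tx":0,"ty":0,"tz":0.2,"roll":0,"jaw":0.3},{"tx":0,"ty":0,"tz":0,"roll":0,"jaw":0.3},{"tx":0,"ty":0,"tz":0,"roll":0,"jaw":0.3}]'
```

```text
time_s: 64.55
position: [0.4922, 0.0387, 0.0576]
tcp_rot: [[1.0, 0.0, -0.003], [0.0, -1.0, 0.0], [-0.003, -0.0, -1.0]]
force: [-0.1, 0.1, -0.9]
opening: 0.549
grasp_force: 30.0
time_s: 64.95
position: [0.492, 0.0388, 0.0297]
tcp_rot: [[1.0, 0.0, -0.003], [0.0, -1.0, 0.0], [-0.003, -0.0, -1.0]]
force: [-0.4, -0.1, -0.5]
opening: 0.549
grasp_force: 30.0
time_s: 65.35
position: [0.493, 0.0387, 0.0241]
tcp_rot: [[1.0, 0.0, 0.0], [0.0, -1.0, -0.0], [0.0, 0.0, -1.0]]
force: [0.2, -0.8, -0.7]
opening: 0.549
grasp_force: 30.0
```

```bash
python3 -m jog '[{"tx":0,"ty":0,"tz":0.15,"roll":0,"jaw":0.3},{"tx":0,"ty":0,"tz":0.1,"roll":0,"jaw":0.3},{"tx":0,"ty":0,"tz":0,"roll":0,"jaw":0.3},{"tx":0,"ty":0,"tz":0,"roll":0,"jaw":0.3}]'; python3 -m jog '[{"tx":0,"ty":0,"tz":0.1,"roll":0,"jaw":0.3},{"tx":0,"ty":0,"tz":0,"roll":0,"jaw":0.3},{"tx":0,"ty":0,"tz":0,"roll":0,"jaw":0.3}]'
```

```text
time_s: 65.75
position: [0.4931, 0.0387, 0.0216]
tcp_rot: [[1.0, 0.0, 0.0], [0.0, -1.0, -0.0], [0.0, 0.0, -1.0]]
force: [-0.2, -0.3, 0.6]
opening: 0.551
grasp_force: 30.0
time_s: 66.05
position: [0.493, 0.0387, 0.0216]
tcp_rot: [[1.0, 0.0, 0.001], [0.0, -1.0, -0.0], [0.001, 0.0, -1.0]]
force: [-1.0, -0.2, 9.1]
opening: 0.551
grasp_force: 30.0
```

Seated on the base at exactly the expected height (z .0216). Release, retreat and verify.

```bash
python3 -m jog '[{"tx":0,"ty":0,"tz":-0.1,"roll":0,"jaw":0.6},{"tx":0,"ty":0,"tz":0,"roll":0,"jaw":0.65},{"tx":0,"ty":0,"tz":0,"roll":0,"jaw":0.75},{"tx":0,"ty":0,"tz":0,"roll":0,"jaw":0.85},{"tx":0,"ty":0,"tz":0,"roll":0,"jaw":0.85},{"tx":0,"ty":0,"tz":-3,"roll":0,"jaw":0.85},{"tx":0,"ty":0,"tz":-4,"roll":0,"jaw":0.85},{"tx":0,"ty":0,"tz":-4,"roll":0,"jaw":0.85}]'; python3 -m jog '[{"tx":0,"ty":4,"tz":-2,"roll":0,"jaw":0.85},{"tx":0,"ty":4.5,"tz":0,"roll":0,"jaw":0.85},{"tx":0,"ty":4.5,"tz":0,"roll":0,"jaw":0.85},{"tx":0,"ty":4.5,"tz":0,"roll":0,"jaw":0.85},{"tx":0,"ty":4,"tz":0,"roll":0,"jaw":0.85},{"tx":0,"ty":0,"tz":0,"roll":0,"jaw":0.85},{"tx":0,"ty":0,"tz":0,"roll":0,"jaw":0.85}]'; python3 cf.py .494 .0387 .012
python3 - <<'E'
from h import *
c=capture('side')
for col,p in(('yellow',(.452,.186)),('green',(.508,.187)),('blue',(.565,.186))):
    try: print(col,sleeve(c,col,p,.005))
    except Exception as e: print(col,e)
for t in('oil_bottle','screwdriver','actuator'): print(t,[atz(c,r['point'],0) for r in landmark_of('side',t)[:1]])
E
```

```text
time_s: 66.85
position: [0.4921, 0.0388, 0.132]
tcp_rot: [[1.0, 0.0, -0.002], [0.0, -1.0, 0.0], [-0.002, -0.0, -1.0]]
force: [0.4, -0.6, -0.3]
opening: 0.846
grasp_force: 0.0
time_s: 67.55
position: [0.4925, -0.1769, 0.1511]
tcp_rot: [[1.0, -0.002, -0.001], [-0.002, -1.0, 0.001], [-0.001, -0.001, -1.0]]
force: [-1.0, 0.7, -0.5]
opening: 0.851
grasp_force: 0.0
top 472 (235, 250, 23, 22)
upright [ 0.4923  0.0383 -0.0234] 30.0
flat [ 0.4935  0.0384 -0.0371] 134.0
cover [(0.72, array([257.8, 250. ]))]
cover_mouth [(0.76, array([260.9, 249.9])), (0.4, array([161.3, 178.9]))]
side 910 (330, 232, 29, 40)
upright [0.4931 0.0369 0.0199] 66.0
flat [0.4981 0.028  0.0265] 299.0
cover [(0.89, array([240.9, 346.1])), (0.55, array([314.8, 200.8]))]
cover_mouth [(0.8, array([264.8, 342.1]))]
yellow (array([0.45166559, 0.18559661]), 235)
green (array([0.50764404, 0.18667241]), 179)
blue (array([0.56233493, 0.1982608 ]), 94)
oil_bottle [array([0.73390082, 0.21500775, 0.        ])]
screwdriver [array([0.75910908, 0.01432015, 0.        ])]
actuator [array([ 0.72684774, -0.22019802,  0.        ])]
```

```bash
python3 -c "from rig import hand_in; print(hand_in())"
```

```text
the job is handed in; nothing more can be done
None
```

I tried yellow, blue and green in that order (there was no black one); all three stopped at the tip and stand upright in the red tray, the orange cover stands mouth down over the pin, flat on the gauge base, the actuator, oil bottle and screwdriver were left alone, and the job is handed in.

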